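Zero a fondant sheeter and back its gap crank off three turns

TASK

Set the bench sheeter for three-millimetre fondant with the small crank on top of its bridge, the one with the red knob; it has no scale. Wind it clockwise (seen from above) until you feel the two rollers meet, without forcing them together, then wind it back exactly three full turns and let go. Leave everything else on the bench where it is.

Things in the scene. Friction and masses are not known exactly. Their poses are not given: they have to be found in the camera images.
- sheeter: Steel and white bench fondant sheeter, fixed. 360 mm wide along y (roller direction), 400 mm long along x with its flat feed tables (tops at z 88 mm). Origin on the table under its middle, z up. A white bridge (86 mm along x, 345 mm along y, top at z 195 mm, end caps to 207 mm) spans it and carries the gap crank at its middle. The bigger crank on its -y side, with a black handle, is not needed.
- crank_axis (a point): Point on the upright axis of the gap crank, 247 mm above the table like the middle of the knob. The steel crank arm turns about this axis 8 mm over the bridge; its top is 213 mm above the table, its hub 225 mm.
- gap_crank: The gap crank: steel arm, 65 mm from axis to knob. Origin on the turning axis at the arm's underside, z up, x along the arm towards the knob. Clockwise from above lowers the upper roller, anticlockwise raises it, 1 mm a turn. It starts 0.6 to 1.3 turns above the rollers' meeting, with no upper stop in reach. It takes about 0.25 N m to turn (4 N at the knob) and stays where it is left.
- knob_mid (a point): Middle of the red crank knob, 65 mm from the axis and 247 mm above the table. The knob is upright, 29 mm in diameter and 62 mm tall (216 to 278 mm above the table), and spins freely on its pin, so it can be held with a constant hand direction all the way round; it is open from above.
- roller_end (a point): Centre of the -y end of the upper white roller (56 mm diameter): 118 mm above the table when the rollers meet, 121 mm three turns back; too small a motion to count turns by. Where the rollers meet, the resistance rises springily by about 5 N m per rad: 10 N at the knob presses about 0.1 rad past first touch, more than about 40 N is forcing.
- cream_carton: Bystander: cream and maroon gable-top carton, 70 x 70 x 215 mm, standing beside the sheeter. Origin under its middle.
- scraper: Bystander: steel bench scraper, 85 x 132 x 11 mm, lying on the in-feed table. Origin at its underside.
- cake_board: Bystander: round gold cake board, 124 mm in diameter, 4 mm thick, on the out-feed table. Origin under its middle.
- palette_knife: Bystander: palette knife 300 mm long, lying on the table. Origin near its middle.
- mixing_bowl: Bystander: steel bowl, 180 mm across, 80 mm high. Origin under its middle.
- rolling_pin: Bystander: wooden rolling pin 310 mm long, 42 mm thick, lying on the table. Origin under its middle.

How it is judged:
By the outcome, as a careful person would: the job done as asked, in the order asked, and still so for the second after the job is handed in, with the robot touching nothing.
It also fails if it takes over 72 s, if anything falls off the work surface, if the arm or the gripper's body presses on something with over 40 N, if the wrist force passes 120 N, or if a joint passes its speed limit or range.

ROBOT

A 6-joint arm with a two-finger parallel gripper is mounted at the origin on the work surface. World frame = base frame: x ahead of the robot, y to its left, z up, the work surface at z = 0. Lengths are in mm, angles in rad, forces in N, time in s.
With the tool pointing down it reaches from about 400 to 925 mm from the base axis. Payload 12.5 kg.
Tool frame: the origin (TCP) lies on the centre line of the jaws, within the pads' length; the fingertips stand 19 mm ahead of it and the grasp point (between the pads) is the TCP; y points along the fingers, z is the direction in which the jaws open and shut, and the axes are right-handed (so a half turn about y gives the same grasp; the last joint's range is limited). The gripper opens to 95 mm and grips with 3 to 60 N. Pads are 20 mm wide; open, the fingers measure 119 mm over their backs; the gripper's body (75 mm by 180 mm) begins 59 mm behind the grasp point.
Start: joints at [1.24, 0.491, 1.559, -0, 1.092, -0.106], TCP at [139.3, 609.295, 233.661] pointing down, gripper open.
Joint ranges: [-3.1, 3.1], [-0.84, 2.19], [0.05, 2.79], [-1.13, 4.28], [0.06, 2.93], [-2.69, 2.69]. Speed limits (rad/s): [2.22, 2.22, 2.79, 3.14, 3.14, 3.14].

INTERFACE

Orientations are given as a unit quaternion [x, y, z, w].
In Python, from workcell import * gives the robot as it stands.
- The arm moves only by the tool jog_arm, never from a script. Its argument "plan" is a list of rows, each an object with "slide": the shift along the tool's x, y, z in units of 0.5 m (1.0 is 0.5 m), a list of three; "turn": the turn, a rotation vector about the tool's x, y, z in units of 30 degrees (1.0 is 30 degrees), a list of three; "grip": the closure in counts, from 0 (fully open) to 255 (shut). A call has 1 to 8 rows; each row shifts and turns the pose as measured when the row begins, along the tool's axes as they then stand; what a row does not reach is not made up. A row lasts 1/10 s, in which the tool goes at most 50 mm and 8.59 degrees, less where a joint would pass 70% of its speed; a pose out of reach is approached as far as the arm can. A call with a number of a shift or a turn outside -1 to 1 is refused whole. A call with a gripper value outside its range is refused whole. The fingers move at their own pace and stop on an object; "grip_force" is the grip in N (left out, the last holds). Time passes only in rows, so rows that do not move let the fingers close. It gives the time, the measured TCP pose, the force and the opening at its end, in the units of the state.
- state(): the state, without advancing time (a new reading comes with each control period).
- snapshot(name): name is "scene" or "top" or "wrist"; returns a dict with "pixels" (400x640x3 uint8, blue, green, red), "z_map" (400x640 float32, mm along the optical axis (not along the pixel's ray), 0 where there is no reading), "fx", "fy", "cx", "cy" (pixels), "dist_coeffs" ([k1, k2, p1, p2, k3] as OpenCV has them; the pictures are not rectified), "R" (3x3) and "t" (3): a world point X has camera coordinates R X + t. Camera axes: x right, y down, z forward; pixel columns grow to the right and rows downward; lengths in mm; the calibration is good to about 2 mm. A picture is of the moment at which its call begins.
- finish_job(): hands the job in, once; it reports no verdict.
The state is a dict: "time_s": time; "joints": joint angles; "qd": joint speeds; "joint_efforts": joint torques, N m; "eef_pos": TCP position; "eef_rot": TCP orientation; "force": force on the tool from outside, world axes, zero at the start; "torque": the same for the moment, N m; "finger_gap": opening from 0.0 (shut) to 1.0 (fully open).
Only numpy, scipy, OpenCV 4.12 (cv2) and the standard library are available. Lean on these libraries where they do the work, as an engineer would, in place of code of your own. Each camera call takes 0.05 s, during which the arm holds its last target.

## Working session

There is one attempt and no reset: what is moved stays moved. The work goes in short steps, Python scripts to look and compute and a tool call to move; the robot and the scene stay as the last step left them, time stands still between calls to the robot, and variables do not carry over. Pictures are saved under pics/ and viewed, and the job is handed in when it is done.

Besides the shell and the picture viewer there is one more tool, called after ">>>" as name(argument=value, ...) on one line, values as JSON. jog_arm: Moves the arm, as the interface text tells. Its arguments: {"type":"object","properties":{"plan":{"type":"array"},"grip_force":{"type":"number"}},"required":["plan"]}

```bash
mkdir -p pics; ls; python3 - <<'E'
from workcell import *
import cv2
s=state();print(s)
for n in ["scene","top","wrist"]:
    p=snapshot(n);cv2.imwrite(f"pics/{n}0.png",p["pixels"]);print(n,p["fx"],p["cx"],p["R"],p["t"],p["dist_coeffs"])
E
```

```text
pics
{'time_s': 0.0, 'joints': array([ 1.24039082e+00,  4.91554086e-01,  1.55942732e+00,  2.55367560e-05,
        1.09169528e+00, -1.05606621e-01]), 'qd': array([-0.00054483, -0.00039303, -0.00123438, -0.00110338,  0.00088764,
       -0.00072391]), 'joint_efforts': array([-4.85470937e-04, -6.12648010e+01, -2.58184952e+01,  6.92013488e-02,
        4.82780510e-02, -1.49703887e-04]), 'eef_pos': array([139.22644276, 609.07928126, 233.07275582]), 'eef_rot': array([ 0.70301671, -0.079406  ,  0.07922458, -0.70227178]), 'force': array([-0.03454845,  0.50477836, -0.96649191]), 'torque': array([ 0.010787  ,  0.05535294, -0.00792563]), 'finger_gap': 0.999481974532652}
scene 403.2977699795469 322.6311461300714 [[-0.56032655  0.82801367 -0.02067681]
 [ 0.55261072  0.35512977 -0.7539922 ]
 [-0.6169729  -0.43390807 -0.65655787]] [ 306.30015137 -146.14241343 1813.37837976] [-0.08292082  0.          0.          0.          0.        ]
top 508.7327321870843 319.22639761811445 [[ 0.02863174 -0.99940028  0.01947563]
 [-0.99805262 -0.02966247 -0.05487363]
 [ 0.05541842 -0.01786658 -0.99830335]] [ -50.83204633  500.27617743 1954.01640493] [-0.05281607  0.          0.          0.          0.        ]
wrist 357.99568031474337 319.1261703855084 [[ 2.23010967e-01  9.74815906e-01 -2.39798275e-04]
 [ 9.33261357e-01 -2.13433363e-01  2.88910781e-01]
 [ 2.81583644e-01 -6.46540670e-02 -9.57355996e-01]] [-623.72997461  -33.60494718  391.95373482] [-0.01523241  0.          0.          0.          0.        ]
```

View pics/scene0.png

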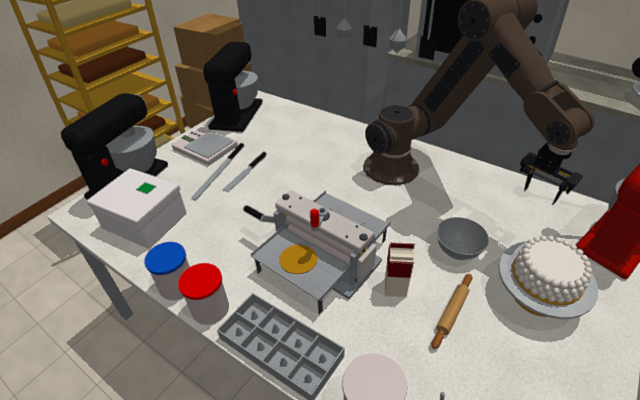

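View pics/top0.png

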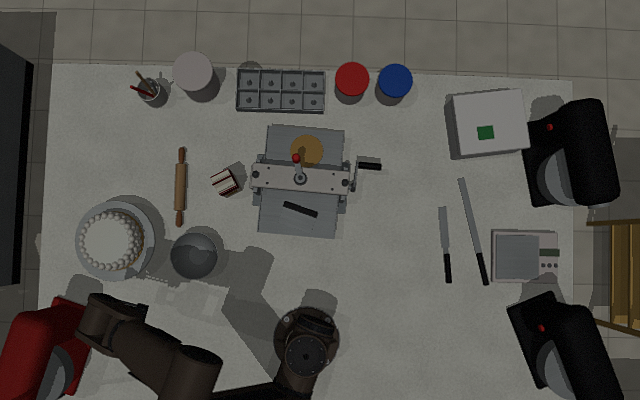

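View pics/wrist0.png

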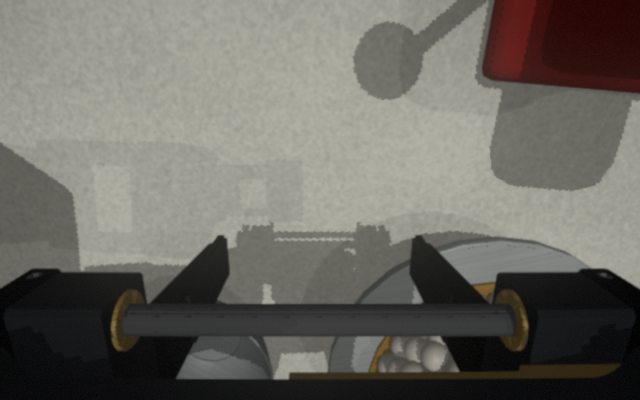

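The scene view shows the crank's red knob at (315,217), and the top view puts it at about (297,157) with the hub at about (300,178). I'll enlarge the top view and back-project.

```bash
cat > h.py <<'E'
from workcell import *
import cv2, numpy as np
def ray(p,uv):
    K=np.array([[p["fx"],0,p["cx"]],[0,p["fy"],p["cy"]],[0,0,1]])
    x=cv2.undistortPoints(np.array([[uv]],float),K,np.array(p["dist_coeffs"]))[0,0]
    R=np.array(p["R"]);t=np.array(p["t"])
    return -R.T@t, R.T@np.array([x[0],x[1],1])
def atz(p,uv,z):
    o,d=ray(p,uv);return o+d*(z-o[2])/d[2]
def redmask(p):
    b=p["pixels"].astype(int);return (b[:,:,2]>110)&(b[:,:,1]<70)&(b[:,:,0]<70)
E
python3 - <<'E'
from h import *
for n,(u0,v0,u1,v1) in dict(top=(235,115,395,245),scene=(235,170,395,300)).items():
    p=snapshot(n)
    c=p["pixels"][v0:v1,u0:u1];cv2.imwrite(f"pics/{n}c.png",cv2.resize(c,None,fx=5,fy=4.6*5/4.6,interpolation=cv2.INTER_CUBIC)[:600*2][:650])
    m=redmask(p);m2=np.zeros_like(m);m2[v0:v1,u0:u1]=m[v0:v1,u0:u1]
    vs,us=np.nonzero(m2);print(n,us.min(),us.max(),vs.min(),vs.max(),us.mean(),vs.mean())
    # cloud of red
    pts=[]
    for v,u in zip(vs,us):
        z=p["z_map"][v,u]
        if z>0:
            o,d=ray(p,(u,v));pts.append(o+d*z)
    pts=np.array(pts);print(np.median(pts,0),pts.min(0),pts.max(0))
    t=pts[pts[:,2]>270];print(len(t),t.mean(0) if len(t) else '')
E
```

```text
top 294 297 155 158 295.5 156.5
[662.59428137  53.50417702 279.52550482] [655.69413506  48.30647861 266.5422355 ] [668.85489251  58.61540923 290.1432215 ]
7 [663.1293825   53.19138887 280.7978256 ]
scene 310 318 209 215 314.08 212.22
[669.45789459  58.52322906 274.77690074] [656.73118272  47.34888911 266.66400517] [678.00757758  67.69219428 280.9788673 ]
42 [668.24753901  57.42407477 275.54700426]
```

```bash
python3 -c "
import cv2
for n in ['top','scene']:
    a=cv2.imread(f'pics/{n}c.png');print(a.shape);cv2.imwrite(f'pics/{n}d.png',a[:600])
"
```

```text
(650, 800, 3)
(650, 800, 3)
```

View pics/topd.png

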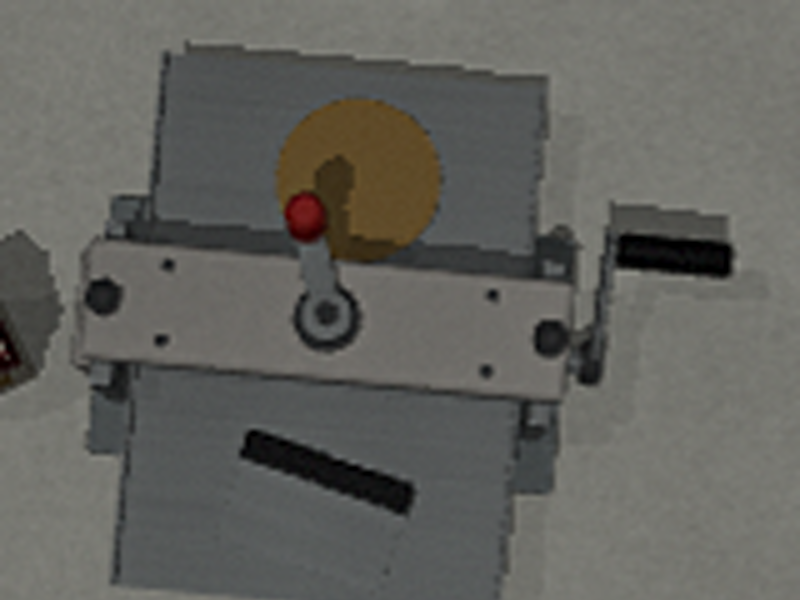

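View pics/scened.png

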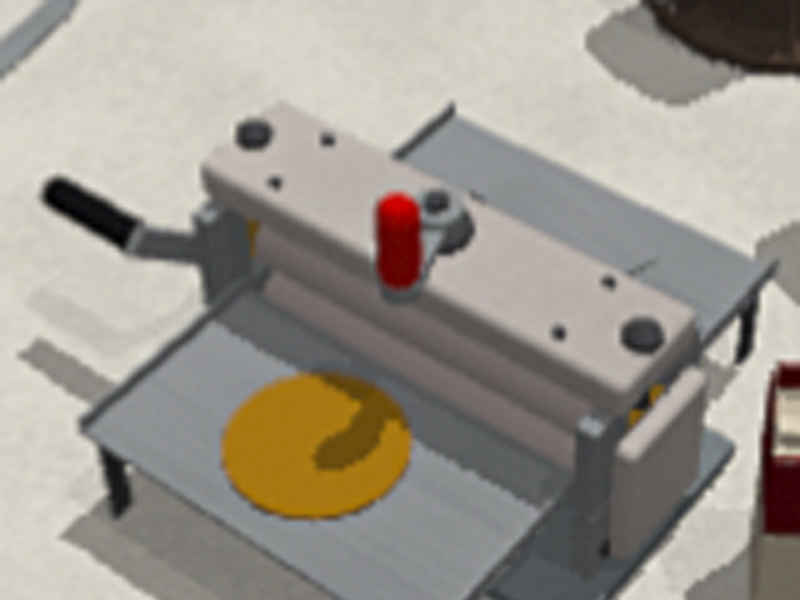

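The enlarged top view shows the knob at crop (305,217), which is full-image (295.9,158.3). The hub is at crop (326,313), full-image (300.1,177.5). Both views are usable.

```bash
python3 - <<'E'
from h import *
from scipy.spatial.transform import Rotation as Ro
p=snapshot("top")
k=atz(p,(295.6,158.0),275);h=atz(p,(299.8,177.2),225);print("top",k,h,np.hypot(*(k-h)[:2]))
s=snapshot("scene")
k2=atz(s,(235+399/5,170+243/5),247);h2=atz(s,(235+437/5,170+202/5),225);print("scene",k2,h2,np.hypot(*(k2-h2)[:2]))
print(np.degrees(np.arctan2(*(k-h)[:2][::-1])))
q=state();R=Ro.from_quat(q["eef_rot"]).as_matrix();print(R)
w=snapshot("wrist");print("cam in tool",R.T@(-w["R"].T@w["t"]-q["eef_pos"]))
E
```

```text
top [658.22232686  53.10174935 275.        ] [599.45995781  38.03696455 225.        ] 60.66270482797299
scene [666.07291005  58.48950198 247.        ] [603.82494824  43.43032677 225.        ] 64.0436375263728
14.379117114946567
[[ 9.74842374e-01 -8.72136942e-05  2.22895353e-01]
 [-2.22895365e-01 -1.74398368e-04  9.74842359e-01]
 [-4.61470178e-05 -9.99999981e-01 -1.89450447e-04]]
cam in tool [ -80.96258434 -151.65430238   -1.10667415]
```

>>> jog_arm(plan=[{"slide": [0, -0.09, 0], "turn": [0, 0, 0], "grip": 0}, {"slide": [0, -0.09, 0], "turn": [0, 0, 0], "grip": 0}, {"slide": [0.075, -0.02, -0.05], "turn": [0, 0, 0], "grip": 0}, {"slide": [0.075, 0, -0.05], "turn": [0, 0, 0], "grip": 0}, {"slide": [0.075, 0, -0.05], "turn": [0, 0, 0], "grip": 0}, {"slide": [0.075, 0, -0.05], "turn": [0, 0, 0], "grip": 0}, {"slide": [0.075, 0, -0.05], "turn": [0, 0, 0], "grip": 0}, {"slide": [0.075, 0, -0.05], "turn": [0, 0, 0], "grip": 0}], grip_force=30)

```text
time_s: 1.2
eef_pos: [327.8, 409.4, 337.3]
eef_rot: [0.703, -0.076, 0.077, -0.703]
force: [0.3, 0.7, -0.1]
finger_gap: 1.0
```

>>> jog_arm(plan=[{"slide": [0.075, 0, -0.05], "turn": [0, 0, 0], "grip": 0}, {"slide": [0.075, 0, -0.05], "turn": [0, 0, 0], "grip": 0}, {"slide": [0.075, 0, -0.05], "turn": [0, 0, 0], "grip": 0}, {"slide": [0.075, 0, -0.05], "turn": [0, 0, 0], "grip": 0}, {"slide": [0.075, 0, -0.05], "turn": [0, 0, 0], "grip": 0}, {"slide": [0.075, 0, -0.05], "turn": [0, 0, 0], "grip": 0}, {"slide": [0.075, 0, -0.05], "turn": [0, 0, 0], "grip": 0}, {"slide": [0.06, 0, -0.04], "turn": [0, 0, 0], "grip": 0}])

```text
time_s: 2.0
eef_pos: [580.1, 142.6, 339.4]
eef_rot: [-0.702, 0.075, -0.078, 0.704]
force: [0.0, 0.2, -0.2]
finger_gap: 1.002
```

```bash
python3 - <<'E'
from h import *
from scipy.spatial.transform import Rotation as Ro
q=state();print(q["eef_pos"],Ro.from_quat(q["eef_rot"]).as_matrix().round(4).tolist())
p=snapshot("wrist");cv2.imwrite("pics/w1.png",p["pixels"])
E
```

```text
[580.08992334 142.6463852  339.35913133] [[0.9764, 0.0043, 0.2157], [-0.2157, 0.0014, 0.9765], [0.0039, -1.0, 0.0023]]
```

View pics/w1.png

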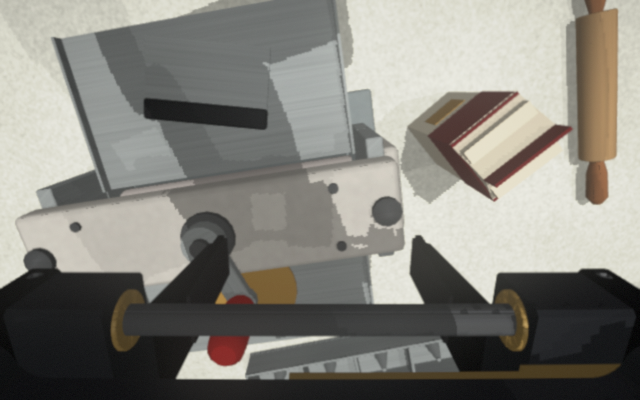

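The wrist view shows the hub near (203,240) and the knob near (233,325), partly hidden behind the gripper bar. I'll enlarge that area.

```bash
python3 - <<'E'
from h import *
p=snapshot("wrist");c=p["pixels"][195:375,160:300];cv2.imwrite("pics/w1c.png",cv2.resize(c,None,fx=4,fy=3.3*4/3.3,interpolation=cv2.INTER_CUBIC)[:600])
for uv in [(202,243),(204,240),(234,320),(230,345)]:
    z=p["z_map"][uv[1],uv[0]];o,d=ray(p,uv);print(uv,(o+d*z).round(1),z)
E
```

```text
(202, 243) [597.2  39.3 226.4] 286.37238
(204, 240) [595.3  41.4 225.8] 286.20895
(234, 320) [550.5 124.3 415.9] 86.54845
(230, 345) [658.3  56.9 278.1] 253.34177
```

View pics/w1c.png

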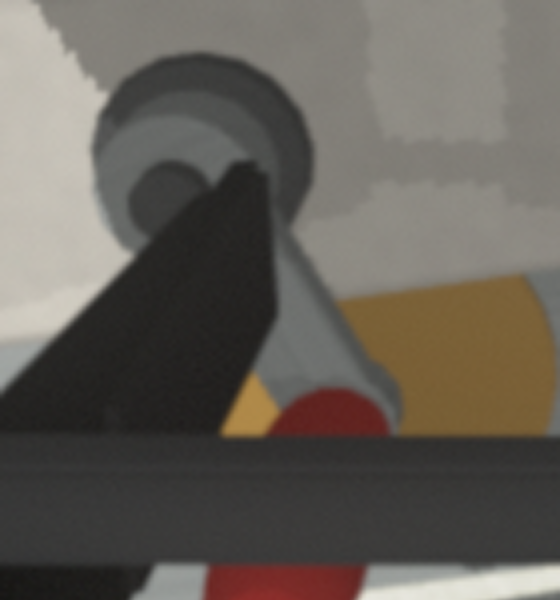

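>>> jog_arm(plan=[{"slide": [0.066, 0, -0.045], "turn": [0, 0, 0], "grip": 0}, {"slide": [0.066, 0, -0.045], "turn": [0, 0, 0], "grip": 0}, {"slide": [0.066, 0.0, -0.045], "turn": [0, 0, 0], "grip": 0}, {"slide": [0, 0, 0], "turn": [0, 0, 0], "grip": 0}])

```text
time_s: 2.5
eef_pos: [664.5, 52.3, 338.8]
eef_rot: [-0.702, 0.076, -0.078, 0.704]
force: [-0.7, -0.2, -0.6]
finger_gap: 1.0
```

```bash
python3 - <<'E'
from h import *
from scipy.spatial.transform import Rotation as Ro
q=state();print(q["eef_pos"],Ro.from_quat(q["eef_rot"]).as_matrix().round(4).tolist())
p=snapshot("wrist");cv2.imwrite("pics/w2.png",p["pixels"])
p=snapshot("top");cv2.imwrite("pics/t2.png",cv2.resize(p["pixels"][100:240,220:400],None,fx=4,fy=4,interpolation=cv2.INTER_CUBIC))
E
```

```text
[664.53966059  52.2652831  338.75368569] [[0.9761, 0.0032, 0.2174], [-0.2174, 0.0016, 0.9761], [0.0028, -1.0, 0.0023]]
```

View pics/w2.png

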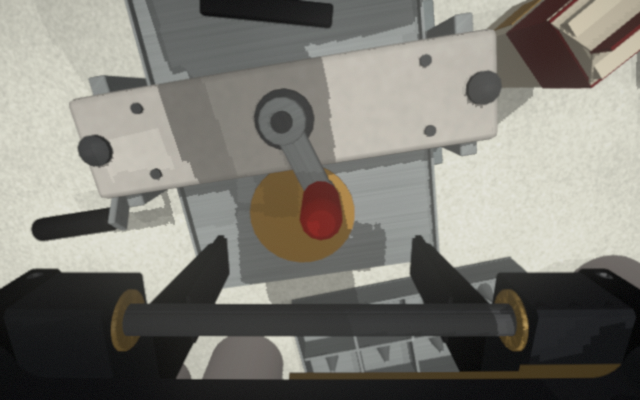

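The wrist view is now clear: the hub's dark centre is at (282,121) and the knob's top at about (321,218).

```bash
python3 - <<'E'
from h import *
p=snapshot("wrist");print(atz(p,(282,121),225),atz(p,(321,218),276))
m=redmask(p);m[:150]=0;m[260:]=0;m[:,:290]=0;m[:,350:]=0
vs,us=np.nonzero(m);P=[]
for v,u in zip(vs,us):
    o,d=ray(p,(u,v));P.append(o+d*p["z_map"][v,u])
P=np.array(P);print(np.percentile(P,[2,50,98],axis=0).round(1));t=P[P[:,2]>276.5];print(len(t),t.mean(0))
# midpoint of fingers check
z=p["z_map"][115:127,276:288];print(np.median(z[z>0]))
E
```

```text
[597.92147572  40.93001945 225.        ] [659.19517176  56.09433311 276.        ]
[[654.9  43.6 276.8]
 [663.1  52.4 278.5]
 [671.8  61.1 279.8]]
669 [663.07816348  52.50675434 278.8068135 ]
259.91605
```

>>> jog_arm(plan=[{"slide": [-0.002, 0.06, 0], "turn": [0, 0, 0], "grip": 0}, {"slide": [0, 0.06, 0], "turn": [0, 0, 0], "grip": 0}, {"slide": [0, 0.056, 0], "turn": [0, 0, 0], "grip": 0}, {"slide": [0, 0, 0], "turn": [0, 0, 0], "grip": 100}, {"slide": [0, 0, 0], "turn": [0, 0, 0], "grip": 255}, {"slide": [0, 0, 0], "turn": [0, 0, 0], "grip": 255}], grip_force=30)

```text
time_s: 3.25
eef_pos: [658.4, 63.4, 255.1]
eef_rot: [-0.702, 0.071, -0.077, 0.705]
force: [0.4, 0.5, 0.8]
finger_gap: 0.802
```

```bash
cat >> h.py <<'E'
from scipy.spatial.transform import Rotation as Ro
def rep(c=(598,41)):
    q=state();e=q["eef_pos"];d=e[:2]-np.array(c);R=Ro.from_quat(q["eef_rot"]).as_matrix()
    a=np.arctan2(d[1],d[0]);r=np.hypot(*d);f=q["force"]
    print("t",round(q["time_s"],2),"pos",e.round(1),"ang",round(np.degrees(a),2),"r",r.round(1),"F",f.round(1),"Ft(ccw on tool)",(-f[0]*np.sin(a)+f[1]*np.cos(a)).round(1),"Fr",(f[0]*np.cos(a)+f[1]*np.sin(a)).round(1),"gap",round(q["finger_gap"],3))
    print(R.round(3).tolist())
    return q,R
E
python3 - <<'E'
from h import *
q,R=rep();print(q["joints"],q["qd"])
p=snapshot("wrist");cv2.imwrite("pics/w3.png",p["pixels"])
E
```

```text
t 3.25 pos [658.4  63.4 255.1] ang 20.38 r 64.4 F [0.4 0.5 0.8] Ft(ccw on tool) 0.3 Fr 0.6 gap 0.802
[[0.978, 0.009, 0.207], [-0.207, 0.003, 0.978], [0.009, -1.0, 0.005]]
[-0.00504595  0.52204831  1.44235879  0.0036477   1.1678049  -1.36831742] [ 0.00883945 -0.02039061 -0.01746624 -0.00029145  0.01273044  0.00386282]
```

View pics/w3.png

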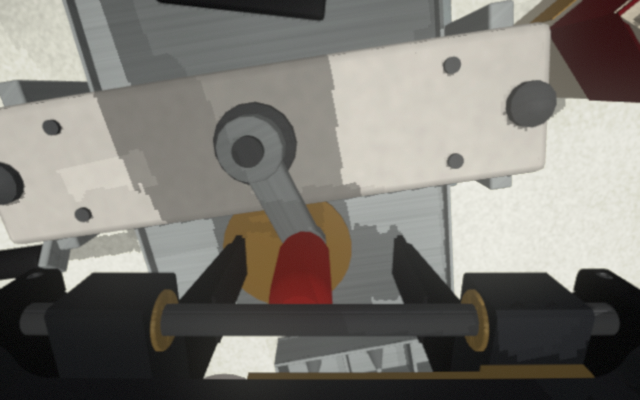

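The knob is at about x=302 while the jaws are centred at 320, so the TCP drifted about 10 mm towards +y during the descent. I'll correct that before closing.

>>> jog_arm(plan=[{"slide": [0.01, 0.012, -0.018], "turn": [0, 0, 0], "grip": 70}, {"slide": [0, 0, 0], "turn": [0, 0, 0], "grip": 70}])

```text
time_s: 3.5
eef_pos: [662.4, 53.1, 251.4]
eef_rot: [-0.702, 0.069, -0.078, 0.705]
force: [0.1, -0.0, -0.2]
finger_gap: 0.727
```

```bash
python3 - <<'E'
from h import *
q,R=rep()
p=snapshot("wrist");cv2.imwrite("pics/w4.png",p["pixels"])
print(atz(p,(248,151),225))
q,R=rep()
E
```

```text
t 3.5 pos [662.4  53.1 251.4] ang 10.68 r 65.5 F [ 0.1 -0.  -0.2] Ft(ccw on tool) -0.1 Fr 0.1 gap 0.727
[[0.978, 0.014, 0.207], [-0.207, 0.003, 0.978], [0.013, -1.0, 0.006]]
[603.68513285  28.53769294 225.        ]
t 3.55 pos [662.4  53.6 251.9] ang 11.06 r 65.6 F [ 0.4  0.2 -0.5] Ft(ccw on tool) 0.1 Fr 0.4 gap 0.728
[[0.978, 0.014, 0.207], [-0.207, 0.003, 0.978], [0.013, -1.0, 0.006]]
```

View pics/w4.png

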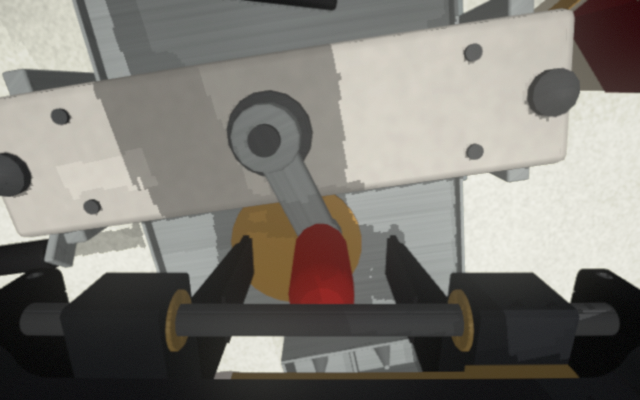

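>>> jog_arm(plan=[{"slide": [0, 0.002, 0], "turn": [-0.01, 0, 0.025], "grip": 255}, {"slide": [0, 0, 0], "turn": [0, 0, 0], "grip": 255}, {"slide": [0, 0, 0], "turn": [0, 0, 0], "grip": 255}, {"slide": [0, 0, 0], "turn": [0, 0, 0], "grip": 255}, {"slide": [0, 0, 0], "turn": [0, 0, 0], "grip": 255}, {"slide": [0, 0, 0], "turn": [0, 0, 0], "grip": 255}], grip_force=30)

```text
time_s: 4.15
eef_pos: [662.7, 53.4, 251.3]
eef_rot: [-0.703, 0.074, -0.074, 0.704]
force: [-0.1, 0.3, -1.3]
finger_gap: 0.298
```

```bash
python3 - <<'E'
from h import *
q,R=rep()
p=snapshot("wrist");cv2.imwrite("pics/w5.png",p["pixels"])
print(atz(p,(264,140),225))
E
```

```text
t 4.15 pos [662.7  53.4 251.3] ang 10.88 r 65.9 F [-0.1  0.3 -1.3] Ft(ccw on tool) 0.3 Fr -0.1 gap 0.298
[[0.978, -0.0, 0.208], [-0.208, 0.001, 0.978], [-0.0, -1.0, 0.001]]
[600.09418769  37.82433922 225.        ]
```

View pics/w5.png

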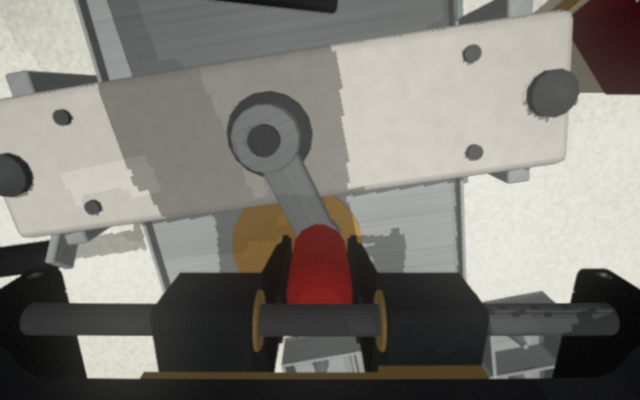

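The knob is gripped with a gap of about 28 mm. Next is a planner for the circle.

```bash
cat >> h.py <<'E'
import sys, json
def plan(c,da,n=8,r=65.,z=251.,gain=1.0,log=True):
    q,R=rep(c);e=q["eef_pos"];a0=np.arctan2(e[1]-c[1],e[0]-c[0])
    yaw=np.arctan2(R[0,2],R[1,2])  # deviation monitor
    t=np.cross(R[:,1],[0,0,-1]); # tilt fix
    X=np.array([.978,-.208,0]); t=t+np.array([0,0,np.cross(R[:,0],X)[2]])
    tl=R.T@t; print("turn fix units",(np.degrees(tl)/30).round(3))
    prev=e.copy()
    for i in range(n):
        a=a0+np.radians(da)*(i+1)
        tg=np.array([c[0]+r*np.cos(a),c[1]+r*np.sin(a),z])
        s=R.T@(tg-prev)*gain/500;prev=tg;print(s.round(4).tolist())
    if log: open("log.txt","a").write(json.dumps([q["time_s"],*e.tolist(),*q["force"].tolist()])+"\n")
E
python3 -c "
from h import *
plan((599,39.5),-6)"
```

```text
t 4.2 pos [662.7  53.4 251.3] ang 12.31 r 65.2 F [-0.7  0.8 -0.9] Ft(ccw on tool) 0.9 Fr -0.5 gap 0.3
[[0.978, -0.0, 0.208], [-0.208, 0.001, 0.978], [-0.0, -1.0, 0.001]]
turn fix units [-0.002  0.001 -0.   ]
[0.0046, 0.0006, -0.0128]
[0.0036, -0.0, -0.0131]
[0.0022, -0.0, -0.0134]
[0.0008, -0.0, -0.0136]
[-0.0006, -0.0, -0.0136]
[-0.0021, -0.0, -0.0135]
[-0.0035, -0.0, -0.0132]
[-0.0048, -0.0, -0.0127]
```

>>> jog_arm(plan=[{"slide": [0.0045, 0, -0.013], "turn": [0, 0, 0], "grip": 255}, {"slide": [0.0035, 0, -0.013], "turn": [0, 0, 0], "grip": 255}, {"slide": [0.002, 0, -0.0135], "turn": [0, 0, 0], "grip": 255}, {"slide": [0.001, 0, -0.0135], "turn": [0, 0, 0], "grip": 255}, {"slide": [-0.0005, 0, -0.0135], "turn": [0, 0, 0], "grip": 255}, {"slide": [-0.002, 0, -0.0135], "turn": [0, 0, 0], "grip": 255}])

```text
time_s: 4.8
eef_pos: [659.8, 14.4, 251.3]
eef_rot: [-0.701, 0.072, -0.074, 0.705]
force: [3.3, 3.7, -0.1]
finger_gap: 0.296
```

```bash
python3 -c "
from h import *
plan((599,39.5),-8)"
```

```text
t 4.8 pos [659.8  14.4 251.3] ang -22.44 r 65.8 F [ 3.3  3.7 -0.1] Ft(ccw on tool) 4.7 Fr 1.6 gap 0.296
[[0.979, 0.004, 0.205], [-0.205, 0.005, 0.979], [0.003, -1.0, 0.006]]
turn fix units [-0.011  0.005  0.005]
[-0.0062, 0.0005, -0.0173]
[-0.007, -0.0001, -0.0167]
[-0.0092, -0.0001, -0.0156]
[-0.0113, -0.0001, -0.0142]
[-0.0132, -0.0001, -0.0125]
[-0.0148, -0.0001, -0.0105]
[-0.0161, -0.0001, -0.0083]
[-0.0171, -0.0001, -0.006]
```

>>> jog_arm(plan=[{"slide": [-0.006, 0, -0.0175], "turn": [-0.01, 0.005, 0.005], "grip": 255}, {"slide": [-0.007, 0, -0.0165], "turn": [0, 0, 0], "grip": 255}, {"slide": [-0.009, 0, -0.0155], "turn": [0, 0, 0], "grip": 255}, {"slide": [-0.0115, 0, -0.014], "turn": [0, 0, 0], "grip": 255}, {"slide": [-0.013, 0, -0.0125], "turn": [0, 0, 0], "grip": 255}, {"slide": [-0.015, 0, -0.0105], "turn": [0, 0, 0], "grip": 255}, {"slide": [-0.016, 0, -0.0085], "turn": [0, 0, 0], "grip": 255}, {"slide": [-0.017, 0, -0.006], "turn": [0, 0, 0], "grip": 255}])

```text
time_s: 5.6
eef_pos: [599.6, -27.0, 251.2]
eef_rot: [-0.701, 0.074, -0.075, 0.705]
force: [4.5, 11.0, -2.0]
finger_gap: 0.302
```

```bash
python3 -c "
from h import *
plan((599,39.5),-8)"
```

```text
t 5.6 pos [599.6 -27.  251.2] ang -89.46 r 66.5 F [ 4.5 11.  -2. ] Ft(ccw on tool) 4.6 Fr -10.9 gap 0.302
[[0.978, 0.002, 0.21], [-0.21, 0.006, 0.978], [0.001, -1.0, 0.006]]
turn fix units [-0.012 -0.003  0.002]
[-0.0186, 0.0004, 0.0001]
[-0.0181, -0.0, -0.0002]
[-0.018, -0.0, 0.0023]
[-0.0175, 0.0, 0.0048]
[-0.0166, 0.0, 0.0072]
[-0.0155, 0.0, 0.0094]
[-0.014, 0.0001, 0.0115]
[-0.0123, 0.0001, 0.0133]
```

>>> jog_arm(plan=[{"slide": [-0.0185, 0, 0.0005], "turn": [-0.01, 0, 0], "grip": 255}, {"slide": [-0.018, 0, 0], "turn": [0, 0, 0], "grip": 255}, {"slide": [-0.018, 0, 0.0025], "turn": [0, 0, 0], "grip": 255}, {"slide": [-0.0175, 0, 0.005], "turn": [0, 0, 0], "grip": 255}, {"slide": [-0.0165, 0, 0.007], "turn": [0, 0, 0], "grip": 255}, {"slide": [-0.0155, 0, 0.0095], "turn": [0, 0, 0], "grip": 255}, {"slide": [-0.014, 0, 0.0115], "turn": [0, 0, 0], "grip": 255}, {"slide": [-0.012, 0, 0.0135], "turn": [0, 0, 0], "grip": 255}])

```text
time_s: 6.4
eef_pos: [540.9, 9.5, 251.3]
eef_rot: [-0.703, 0.07, -0.081, 0.703]
force: [9.0, -0.5, -4.0]
finger_gap: 0.3
```

```bash
python3 -c "
from h import *
plan((599,39.5),-6)"
```

```text
t 6.4 pos [540.9   9.5 251.3] ang -152.74 r 65.4 F [ 9.  -0.5 -4. ] Ft(ccw on tool) 4.6 Fr -7.8 gap 0.3
[[0.977, 0.015, 0.212], [-0.212, -0.0, 0.977], [0.015, -1.0, 0.003]]
turn fix units [-0.005 -0.008  0.029]
[-0.0075, 0.0005, 0.0114]
[-0.0069, -0.0001, 0.0117]
[-0.0056, -0.0, 0.0124]
[-0.0043, -0.0, 0.0129]
[-0.0029, -0.0, 0.0133]
[-0.0015, 0.0, 0.0135]
[-0.0001, 0.0, 0.0136]
[0.0013, 0.0001, 0.0135]
```

>>> jog_arm(plan=[{"slide": [-0.0075, 0.0005, 0.0115], "turn": [-0.005, -0.01, 0.03], "grip": 255}, {"slide": [-0.007, 0, 0.0115], "turn": [0, 0, 0], "grip": 255}, {"slide": [-0.0055, 0, 0.0125], "turn": [0, 0, 0], "grip": 255}, {"slide": [-0.0045, 0, 0.013], "turn": [0, 0, 0], "grip": 255}, {"slide": [-0.003, 0, 0.0135], "turn": [0, 0, 0], "grip": 255}, {"slide": [-0.0015, 0, 0.0135], "turn": [0, 0, 0], "grip": 255}, {"slide": [0, 0, 0.0135], "turn": [0, 0, 0], "grip": 255}, {"slide": [0.0015, 0, 0.0135], "turn": [0, 0, 0], "grip": 255}])

```text
time_s: 7.2
eef_pos: [537.1, 57.1, 251.2]
eef_rot: [0.707, -0.072, 0.076, -0.699]
force: [-0.6, -3.8, 0.1]
finger_gap: 0.302
```

```bash
python3 -c "
from h import *
plan((599,39.5),-2.5)"
```

```text
t 7.2 pos [537.1  57.1 251.2] ang 164.16 r 64.4 F [-0.6 -3.8  0.1] Ft(ccw on tool) 3.8 Fr -0.5 gap 0.302
[[0.978, 0.005, 0.208], [-0.208, -0.011, 0.978], [0.007, -1.0, -0.01]]
turn fix units [0.019 0.    0.013]
[-0.0008, 0.0004, 0.0057]
[0.0007, -0.0001, 0.0056]
[0.001, -0.0, 0.0056]
[0.0012, -0.0, 0.0055]
[0.0015, -0.0, 0.0055]
[0.0017, -0.0, 0.0054]
[0.0019, -0.0, 0.0053]
[0.0022, -0.0, 0.0052]
```

>>> jog_arm(plan=[{"slide": [0, 0, 0.0055], "turn": [0.02, 0, 0.015], "grip": 255}, {"slide": [0.0005, 0, 0.0055], "turn": [0, 0, 0], "grip": 255}, {"slide": [0.001, 0, 0.0055], "turn": [0, 0, 0], "grip": 255}, {"slide": [0.001, 0, 0.0055], "turn": [0, 0, 0], "grip": 255}, {"slide": [0.0015, 0, 0.0055], "turn": [0, 0, 0], "grip": 255}, {"slide": [0.0015, 0, 0.0055], "turn": [0, 0, 0], "grip": 255}, {"slide": [0.002, 0, 0.0055], "turn": [0, 0, 0], "grip": 255}, {"slide": [0.002, 0, 0.005], "turn": [0, 0, 0], "grip": 255}])

```text
time_s: 8.0
eef_pos: [546.7, 76.6, 251.2]
eef_rot: [0.704, -0.074, 0.073, -0.703]
force: [0.4, -5.0, 0.2]
finger_gap: 0.3
```

```bash
python3 -c "
from h import *
plan((599,39.5),-2.5)"
```

```text
t 8.0 pos [546.7  76.6 251.2] ang 144.62 r 64.1 F [ 0.4 -5.   0.2] Ft(ccw on tool) 3.8 Fr -3.3 gap 0.3
[[0.978, -0.001, 0.207], [-0.207, -0.002, 0.978], [-0.001, -1.0, -0.002]]
turn fix units [ 0.004  0.002 -0.002]
[0.0007, 0.0005, 0.0059]
[0.0026, -0.0, 0.005]
[0.0028, -0.0, 0.0049]
[0.003, -0.0, 0.0048]
[0.0032, -0.0, 0.0047]
[0.0034, -0.0, 0.0045]
[0.0036, -0.0, 0.0044]
[0.0038, -0.0, 0.0042]
```

>>> jog_arm(plan=[{"slide": [0.0015, 0, 0.0055], "turn": [0.005, 0, 0], "grip": 255}, {"slide": [0.0025, 0, 0.005], "turn": [0, 0, 0], "grip": 255}, {"slide": [0.003, 0, 0.005], "turn": [0, 0, 0], "grip": 255}, {"slide": [0.003, 0, 0.005], "turn": [0, 0, 0], "grip": 255}, {"slide": [0.003, 0, 0.0045], "turn": [0, 0, 0], "grip": 255}, {"slide": [0.0035, 0, 0.0045], "turn": [0, 0, 0], "grip": 255}, {"slide": [0.0035, 0, 0.0045], "turn": [0, 0, 0], "grip": 255}, {"slide": [0.004, 0, 0.004], "turn": [0, 0, 0], "grip": 255}])

```text
time_s: 8.8
eef_pos: [562.9, 92.3, 251.2]
eef_rot: [0.705, -0.074, 0.072, -0.702]
force: [-1.8, -4.9, 0.7]
finger_gap: 0.298
```

```bash
python3 -c "
from h import *
plan((599.5,39.3),-2.5)"
```

```text
t 8.8 pos [562.9  92.3 251.2] ang 124.6 r 64.4 F [-1.8 -4.9  0.7] Ft(ccw on tool) 4.3 Fr -3.0 gap 0.298
[[0.979, -0.002, 0.206], [-0.206, -0.003, 0.979], [-0.002, -1.0, -0.004]]
turn fix units [ 0.007  0.004 -0.003]
[0.0031, 0.0004, 0.0049]
[0.0042, -0.0, 0.0038]
[0.0043, -0.0, 0.0037]
[0.0045, -0.0, 0.0035]
[0.0046, -0.0, 0.0033]
[0.0048, -0.0, 0.0031]
[0.0049, -0.0, 0.0029]
[0.005, -0.0, 0.0026]
```

>>> jog_arm(plan=[{"slide": [0.0035, 0, 0.0045], "turn": [0.005, 0.005, 0], "grip": 255}, {"slide": [0.004, 0, 0.004], "turn": [0, 0, 0], "grip": 255}, {"slide": [0.0045, 0, 0.0035], "turn": [0, 0, 0], "grip": 255}, {"slide": [0.0045, 0, 0.0035], "turn": [0, 0, 0], "grip": 255}, {"slide": [0.0045, 0, 0.0035], "turn": [0, 0, 0], "grip": 255}, {"slide": [0.005, 0, 0.003], "turn": [0, 0, 0], "grip": 255}, {"slide": [0.005, 0, 0.003], "turn": [0, 0, 0], "grip": 255}, {"slide": [0.005, 0, 0.0025], "turn": [0, 0, 0], "grip": 255}])

```text
time_s: 9.6
eef_pos: [582.0, 101.2, 251.2]
eef_rot: [0.705, -0.077, 0.071, -0.701]
force: [-3.1, -5.2, 1.9]
finger_gap: 0.298
```

```bash
python3 -c "
from h import *
plan((599.5,39.3),-2.5)"
```

```text
t 9.6 pos [582.  101.2 251.2] ang 105.81 r 64.3 F [-3.1 -5.2  1.9] Ft(ccw on tool) 4.4 Fr -4.1 gap 0.298
[[0.978, -0.009, 0.208], [-0.208, -0.005, 0.978], [-0.008, -1.0, -0.006]]
turn fix units [ 0.012  0.    -0.014]
[0.0044, 0.0004, 0.0038]
[0.0052, -0.0001, 0.0023]
[0.0053, -0.0001, 0.0021]
[0.0054, -0.0001, 0.0019]
[0.0054, -0.0001, 0.0016]
[0.0055, -0.0001, 0.0014]
[0.0056, -0.0, 0.0011]
[0.0056, -0.0, 0.0009]
```

>>> jog_arm(plan=[{"slide": [0.0045, 0, 0.003], "turn": [0.01, 0, -0.015], "grip": 255}, {"slide": [0.005, 0, 0.0025], "turn": [0, 0, 0], "grip": 255}, {"slide": [0.0055, 0, 0.002], "turn": [0, 0, 0], "grip": 255}, {"slide": [0.0055, 0, 0.002], "turn": [0, 0, 0], "grip": 255}, {"slide": [0.0055, 0, 0.0015], "turn": [0, 0, 0], "grip": 255}, {"slide": [0.0055, 0, 0.0015], "turn": [0, 0, 0], "grip": 255}, {"slide": [0.0055, 0, 0.001], "turn": [0, 0, 0], "grip": 255}, {"slide": [0.0055, 0, 0.001], "turn": [0, 0, 0], "grip": 255}])

```text
time_s: 10.4
eef_pos: [600.5, 103.6, 251.2]
eef_rot: [0.705, -0.078, 0.069, -0.702]
force: [-3.6, -4.6, 2.6]
finger_gap: 0.299
```

```bash
python3 -c "
from h import *
plan((599.5,39.3),-2.5)"
```

```text
t 10.4 pos [600.5 103.6 251.2] ang 89.12 r 64.3 F [-3.6 -4.6  2.6] Ft(ccw on tool) 3.5 Fr -4.7 gap 0.299
[[0.978, -0.012, 0.207], [-0.207, -0.004, 0.978], [-0.011, -1.0, -0.006]]
turn fix units [ 0.012  0.002 -0.021]
[0.0053, 0.0004, 0.0023]
[0.0056, -0.0001, 0.0007]
[0.0057, -0.0001, 0.0005]
[0.0057, -0.0001, 0.0002]
[0.0057, -0.0001, -0.0]
[0.0057, -0.0001, -0.0003]
[0.0056, -0.0001, -0.0005]
[0.0056, -0.0001, -0.0008]
```

>>> jog_arm(plan=[{"slide": [0.005, 0, 0.001], "turn": [0.01, 0, -0.02], "grip": 255}, {"slide": [0.0055, 0, 0.0005], "turn": [0, 0, 0], "grip": 255}, {"slide": [0.0055, 0, 0.0005], "turn": [0, 0, 0], "grip": 255}, {"slide": [0.0055, 0, 0], "turn": [0, 0, 0], "grip": 255}, {"slide": [0.0055, 0, 0], "turn": [0, 0, 0], "grip": 255}, {"slide": [0.0055, 0, -0.0005], "turn": [0, 0, 0], "grip": 255}, {"slide": [0.0055, 0, -0.0005], "turn": [0, 0, 0], "grip": 255}, {"slide": [0.0055, 0, -0.001], "turn": [0, 0, 0], "grip": 255}])

```text
time_s: 11.2
eef_pos: [616.5, 101.3, 251.2]
eef_rot: [0.704, -0.079, 0.067, -0.703]
force: [-4.6, -1.4, 2.3]
finger_gap: 0.302
```

```bash
python3 -c "
from h import *
plan((599.7,38.6),-2.5)"
```

```text
t 11.2 pos [616.5 101.3 251.2] ang 75.01 r 64.9 F [-4.6 -1.4  2.3] Ft(ccw on tool) 4.1 Fr -2.6 gap 0.302
[[0.978, -0.016, 0.206], [-0.206, 0.001, 0.979], [-0.016, -1.0, -0.002]]
turn fix units [ 0.005  0.004 -0.03 ]
[0.0057, 0.0004, -0.0002]
[0.0056, -0.0001, -0.0007]
[0.0056, -0.0001, -0.0009]
[0.0055, -0.0001, -0.0012]
[0.0055, -0.0001, -0.0014]
[0.0054, -0.0001, -0.0016]
[0.0054, -0.0001, -0.0019]
[0.0053, -0.0001, -0.0021]
```

>>> jog_arm(plan=[{"slide": [0.006, 0, -0.0005], "turn": [0.005, 0, -0.04], "grip": 255}, {"slide": [0.006, 0, -0.0005], "turn": [0, 0, 0], "grip": 255}, {"slide": [0.006, 0, -0.001], "turn": [0, 0, -0.005], "grip": 255}, {"slide": [0.006, 0, -0.001], "turn": [0, 0, 0], "grip": 255}, {"slide": [0.006, 0, -0.0015], "turn": [0, 0, -0.005], "grip": 255}, {"slide": [0.006, 0, -0.0015], "turn": [0, 0, 0], "grip": 255}, {"slide": [0.006, 0, -0.002], "turn": [0, 0, -0.005], "grip": 255}, {"slide": [0.006, 0, -0.002], "turn": [0, 0, 0], "grip": 255}])

```text
time_s: 12.0
eef_pos: [633.8, 93.7, 251.2]
eef_rot: [0.703, -0.072, 0.073, -0.703]
force: [-5.6, -1.2, 3.3]
finger_gap: 0.299
```

```bash
python3 -c "
from h import *
plan((599.7,38.6),-2.5)"
```

```text
t 12.0 pos [633.8  93.7 251.2] ang 58.26 r 64.8 F [-5.6 -1.2  3.3] Ft(ccw on tool) 4.2 Fr -4.0 gap 0.299
[[0.979, 0.002, 0.204], [-0.204, -0.0, 0.979], [0.002, -1.0, -0.0]]
turn fix units [0.    0.007 0.003]
[0.0054, 0.0004, -0.0017]
[0.0052, 0.0, -0.0023]
[0.0051, 0.0, -0.0025]
[0.005, 0.0, -0.0027]
[0.0049, 0.0, -0.0029]
[0.0047, 0.0, -0.0031]
[0.0046, 0.0, -0.0033]
[0.0044, 0.0, -0.0035]
```

>>> jog_arm(plan=[{"slide": [0.0055, 0, -0.002], "turn": [0, 0.005, 0], "grip": 255}, {"slide": [0.0055, 0, -0.0025], "turn": [0, 0, 0], "grip": 255}, {"slide": [0.0055, 0, -0.0025], "turn": [0, 0, -0.005], "grip": 255}, {"slide": [0.005, 0, -0.003], "turn": [0, 0, 0], "grip": 255}, {"slide": [0.005, 0, -0.003], "turn": [0, 0, -0.005], "grip": 255}, {"slide": [0.005, 0, -0.003], "turn": [0, 0, 0], "grip": 255}, {"slide": [0.005, 0, -0.0035], "turn": [0, 0, -0.005], "grip": 255}, {"slide": [0.005, 0, -0.0035], "turn": [0, 0, 0], "grip": 255}])

```text
time_s: 12.8
eef_pos: [648.1, 81.6, 251.2]
eef_rot: [-0.702, 0.072, -0.073, 0.704]
force: [-5.5, 1.1, 3.1]
finger_gap: 0.3
```

```bash
python3 -c "
from h import *
plan((599.7,38.6),-2.5)"
```

```text
t 12.8 pos [648.1  81.6 251.2] ang 41.63 r 64.7 F [-5.5  1.1  3.1] Ft(ccw on tool) 4.5 Fr -3.4 gap 0.3
[[0.979, 0.001, 0.205], [-0.205, 0.003, 0.979], [0.001, -1.0, 0.003]]
turn fix units [-0.005  0.006  0.002]
[0.0048, 0.0005, -0.0031]
[0.0043, -0.0, -0.0037]
[0.0042, -0.0, -0.0039]
[0.004, -0.0, -0.004]
[0.0038, -0.0, -0.0042]
[0.0036, -0.0, -0.0044]
[0.0034, -0.0, -0.0045]
[0.0032, -0.0, -0.0047]
```

>>> jog_arm(plan=[{"slide": [0.0045, 0, -0.0035], "turn": [-0.005, 0.005, 0], "grip": 255}, {"slide": [0.0045, 0, -0.004], "turn": [0, 0, 0], "grip": 255}, {"slide": [0.0045, 0, -0.004], "turn": [0, 0, -0.005], "grip": 255}, {"slide": [0.004, 0, -0.004], "turn": [0, 0, 0], "grip": 255}, {"slide": [0.004, 0, -0.0045], "turn": [0, 0, 0], "grip": 255}, {"slide": [0.004, 0, -0.0045], "turn": [0, 0, 0], "grip": 255}, {"slide": [0.0035, 0, -0.0045], "turn": [0, 0, 0], "grip": 255}, {"slide": [0.0035, 0, -0.0045], "turn": [0, 0, 0], "grip": 255}])

```text
time_s: 13.6
eef_pos: [659.3, 64.2, 251.2]
eef_rot: [-0.702, 0.074, -0.073, 0.705]
force: [-5.5, 2.0, 3.2]
finger_gap: 0.3
```

```bash
python3 -c "
from h import *
plan((599.7,38.6),-2.5)"
```

```text
t 13.6 pos [659.3  64.2 251.2] ang 23.23 r 64.8 F [-5.5  2.   3.2] Ft(ccw on tool) 4.0 Fr -4.3 gap 0.3
[[0.978, -0.0, 0.207], [-0.207, 0.004, 0.978], [-0.001, -1.0, 0.004]]
turn fix units [-0.007  0.002 -0.002]
[0.0034, 0.0004, -0.0045]
[0.003, -0.0, -0.0048]
[0.0027, -0.0, -0.005]
[0.0025, -0.0, -0.0051]
[0.0023, -0.0, -0.0052]
[0.0021, -0.0, -0.0053]
[0.0018, -0.0, -0.0054]
[0.0016, -0.0, -0.0054]
```

>>> jog_arm(plan=[{"slide": [0.003, 0, -0.005], "turn": [-0.005, 0, 0], "grip": 255}, {"slide": [0.003, 0, -0.005], "turn": [0, 0, 0], "grip": 255}, {"slide": [0.003, 0, -0.005], "turn": [0, 0, 0], "grip": 255}, {"slide": [0.0025, 0, -0.005], "turn": [0, 0, 0], "grip": 255}, {"slide": [0.0025, 0, -0.005], "turn": [0, 0, 0], "grip": 255}, {"slide": [0.002, 0, -0.0055], "turn": [0, 0, 0], "grip": 255}, {"slide": [0.002, 0, -0.0055], "turn": [0, 0, 0], "grip": 255}, {"slide": [0.0015, 0, -0.0055], "turn": [0, 0, 0], "grip": 255}])

```text
time_s: 14.4
eef_pos: [664.2, 44.9, 251.3]
eef_rot: [-0.701, 0.074, -0.072, 0.706]
force: [-2.7, 3.4, 2.8]
finger_gap: 0.299
```

```bash
python3 -c "
from h import *
plan((599.7,38.6),-2.5)"
```

```text
t 14.4 pos [664.2  44.9 251.3] ang 5.55 r 64.8 F [-2.7  3.4  2.8] Ft(ccw on tool) 3.7 Fr -2.4 gap 0.299
[[0.979, -0.001, 0.205], [-0.205, 0.007, 0.979], [-0.003, -1.0, 0.006]]
turn fix units [-0.012  0.005 -0.005]
[0.0019, 0.0005, -0.0053]
[0.0013, -0.0, -0.0055]
[0.0011, -0.0, -0.0056]
[0.0009, -0.0, -0.0056]
[0.0006, -0.0, -0.0056]
[0.0004, -0.0, -0.0057]
[0.0001, -0.0, -0.0057]
[-0.0001, -0.0, -0.0057]
```

>>> jog_arm(plan=[{"slide": [0.0015, 0, -0.0055], "turn": [-0.01, 0.005, -0.005], "grip": 255}, {"slide": [0.0015, 0, -0.0055], "turn": [0, 0, 0], "grip": 255}, {"slide": [0.001, 0, -0.0055], "turn": [0, 0, 0], "grip": 255}, {"slide": [0.001, 0, -0.0055], "turn": [0, 0, 0], "grip": 255}, {"slide": [0.0005, 0, -0.0055], "turn": [0, 0, 0], "grip": 255}, {"slide": [0.0005, 0, -0.0055], "turn": [0, 0, 0], "grip": 255}, {"slide": [0, 0, -0.0055], "turn": [0, 0, 0], "grip": 255}, {"slide": [0, 0, -0.0055], "turn": [0, 0, 0], "grip": 255}])

```text
time_s: 15.2
eef_pos: [664.3, 33.6, 251.3]
eef_rot: [-0.696, 0.072, -0.075, 0.71]
force: [1.6, 15.1, 1.8]
finger_gap: 0.302
```

```bash
python3 -c "
from h import *
plan((599.7,38.6),-2.5)"
```

```text
t 15.2 pos [664.3  33.6 251.3] ang -4.47 r 64.8 F [ 1.6 15.1  1.8] Ft(ccw on tool) 15.2 Fr 0.4 gap 0.302
[[0.979, 0.006, 0.206], [-0.206, 0.019, 0.978], [0.002, -1.0, 0.02]]
turn fix units [-0.039  0.004  0.003]
[0.0011, 0.0004, -0.0056]
[0.0004, -0.0001, -0.0057]
[0.0001, -0.0001, -0.0057]
[-0.0001, -0.0001, -0.0057]
[-0.0004, -0.0001, -0.0057]
[-0.0006, -0.0001, -0.0056]
[-0.0009, -0.0001, -0.0056]
[-0.0011, -0.0001, -0.0056]
```

The tangential force jumped to 15 N, so the rollers have met. One small extra push will check the slope.

>>> jog_arm(plan=[{"slide": [0, 0, -0.0055], "turn": [0, 0, 0], "grip": 255}, {"slide": [0, 0, -0.0055], "turn": [0, 0, 0], "grip": 255}])

```text
time_s: 15.4
eef_pos: [664.2, 33.5, 251.2]
eef_rot: [-0.693, 0.07, -0.075, 0.713]
force: [1.6, 16.0, 1.3]
finger_gap: 0.299
```

```bash
python3 -c "
from h import *
plan((599.7,38.6),2.5)"
```

```text
t 15.4 pos [664.2  33.5 251.2] ang -4.56 r 64.7 F [ 1.6 16.   1.3] Ft(ccw on tool) 16.1 Fr 0.3 gap 0.299
[[0.979, 0.009, 0.204], [-0.204, 0.027, 0.979], [0.004, -1.0, 0.028]]
turn fix units [-0.054  0.008  0.007]
[-0.0003, 0.0006, 0.0057]
[-0.0011, 0.0002, 0.0056]
[-0.0013, 0.0002, 0.0055]
[-0.0016, 0.0001, 0.0055]
[-0.0018, 0.0001, 0.0054]
[-0.002, 0.0001, 0.0053]
[-0.0023, 0.0001, 0.0052]
[-0.0025, 0.0001, 0.0051]
```

>>> jog_arm(plan=[{"slide": [-0.0005, 0, 0.0055], "turn": [-0.03, 0.005, 0.005], "grip": 255}, {"slide": [-0.0005, 0, 0.0055], "turn": [-0.02, 0, 0], "grip": 255}, {"slide": [0, 0, 0.0055], "turn": [0, 0, 0], "grip": 255}, {"slide": [0, 0, 0.0055], "turn": [0, 0, 0], "grip": 255}])

```text
time_s: 15.8
eef_pos: [664.7, 42.8, 251.2]
eef_rot: [0.705, -0.074, 0.073, -0.701]
force: [-9.1, -4.3, 5.5]
finger_gap: 0.299
```

```bash
python3 -c "
from h import *
plan((599.7,38.6),-1,n=1)"
```

```text
t 15.8 pos [664.7  42.8 251.2] ang 3.68 r 65.1 F [-9.1 -4.3  5.5] Ft(ccw on tool) -3.7 Fr -9.4 gap 0.299
[[0.978, -0.003, 0.207], [-0.207, -0.005, 0.978], [-0.002, -1.0, -0.005]]
turn fix units [ 0.01   0.002 -0.004]
[0.0004, 0.0004, -0.0023]
```

>>> jog_arm(plan=[{"slide": [-0.001, 0, -0.003], "turn": [0.01, 0, 0], "grip": 255}, {"slide": [0, 0, -0.002], "turn": [0, 0, 0], "grip": 255}])

```text
time_s: 16.0
eef_pos: [664.5, 41.3, 251.2]
eef_rot: [-0.703, 0.074, -0.074, 0.704]
force: [-0.3, 3.2, 0.8]
finger_gap: 0.299
```

```bash
python3 -c "
from h import *
plan((599.7,38.6),-1,n=1)"
```

```text
t 16.0 pos [664.5  41.3 251.2] ang 2.42 r 64.8 F [-0.3  3.2  0.8] Ft(ccw on tool) 3.2 Fr -0.2 gap 0.299
[[0.978, 0.0, 0.207], [-0.207, 0.001, 0.978], [-0.0, -1.0, 0.001]]
turn fix units [-0.003  0.002 -0.001]
[0.0009, 0.0005, -0.0021]
```

>>> jog_arm(plan=[{"slide": [0, 0, -0.003], "turn": [0, 0, 0], "grip": 255}, {"slide": [0, 0, -0.003], "turn": [0, 0, 0], "grip": 255}])

```text
time_s: 16.2
eef_pos: [664.5, 38.8, 251.2]
eef_rot: [-0.702, 0.073, -0.074, 0.704]
force: [2.0, 3.7, 1.5]
finger_gap: 0.299
```

```bash
python3 -c "
from h import *
plan((599.7,38.6),-1,n=1)"
```

```text
t 16.2 pos [664.5  38.8 251.2] ang 0.22 r 64.8 F [2.  3.7 1.5] Ft(ccw on tool) 3.7 Fr 2.0 gap 0.299
[[0.978, 0.002, 0.207], [-0.207, 0.002, 0.978], [0.001, -1.0, 0.002]]
turn fix units [-0.005  0.002  0.002]
[0.0009, 0.0004, -0.0021]
```

>>> jog_arm(plan=[{"slide": [0, 0, -0.004], "turn": [0, 0, 0], "grip": 255}, {"slide": [0, 0, -0.004], "turn": [0, 0, 0], "grip": 255}])

```text
time_s: 16.4
eef_pos: [664.3, 34.8, 251.2]
eef_rot: [-0.702, 0.072, -0.075, 0.704]
force: [2.8, 4.8, -0.4]
finger_gap: 0.305
```

```bash
python3 -c "
from h import *
plan((599.7,38.6),-1,n=1)"
```

```text
t 16.4 pos [664.3  34.8 251.2] ang -3.34 r 64.7 F [ 2.8  4.8 -0.4] Ft(ccw on tool) 4.9 Fr 2.6 gap 0.305
[[0.978, 0.003, 0.207], [-0.207, 0.002, 0.978], [0.003, -1.0, 0.003]]
turn fix units [-0.006  0.002  0.005]
[0.0009, 0.0005, -0.0022]
```

>>> jog_arm(plan=[{"slide": [0, 0, -0.005], "turn": [0, 0, 0], "grip": 255}, {"slide": [0, 0, -0.005], "turn": [0, 0, 0], "grip": 255}])

```text
time_s: 16.6
eef_pos: [664.2, 33.7, 251.3]
eef_rot: [-0.699, 0.072, -0.076, 0.707]
force: [5.2, 23.0, -1.0]
finger_gap: 0.301
```

```bash
python3 -c "
from h import *
plan((599.7,38.6),8)"
```

```text
t 16.6 pos [664.2  33.7 251.3] ang -4.36 r 64.7 F [ 5.2 23.  -1. ] Ft(ccw on tool) 23.3 Fr 3.4 gap 0.301
[[0.978, 0.006, 0.207], [-0.207, 0.01, 0.978], [0.004, -1.0, 0.011]]
turn fix units [-0.022  0.002  0.008]
[-0.003, 0.0009, 0.0178]
[-0.0061, 0.0002, 0.0171]
[-0.0084, 0.0001, 0.0161]
[-0.0106, 0.0001, 0.0147]
[-0.0125, 0.0001, 0.0131]
[-0.0142, 0.0001, 0.0113]
[-0.0156, 0.0, 0.0092]
[-0.0168, 0.0, 0.0069]
```

The stop at -4.4° is much harder than the stated 5 N·m/rad. Before trusting it I'll look for anything else that could be blocking the crank.

```bash
python3 - <<'E'
from h import *
q=state();print(q["joints"],q["torque"],q["force"])
p=snapshot("wrist");cv2.imwrite("pics/w6.png",p["pixels"])
p=snapshot("scene");cv2.imwrite("pics/s6.png",cv2.resize(p["pixels"][150:310,220:420],None,fx=3.7,fy=3.7,interpolation=cv2.INTER_CUBIC))
p=snapshot("top");cv2.imwrite("pics/t6.png",cv2.resize(p["pixels"][110:250,220:400],None,fx=4,fy=4,interpolation=cv2.INTER_CUBIC))
rep((599.7,38.6))
E
```

```text
[-0.05262564  0.53161083  1.43526329  0.01146605  1.16880562 -1.41919836] [ 3.9092934  -0.92459266 -0.02003064] [ 5.18056536 23.00386519 -1.02037397]
t 16.75 pos [664.2  33.8 251.3] ang -4.29 r 64.7 F [ 6.5 18.7 -0.9] Ft(ccw on tool) 19.2 Fr 5.1 gap 0.303
[[0.978, 0.006, 0.207], [-0.207, 0.01, 0.978], [0.004, -1.0, 0.011]]
```

View pics/w6.png

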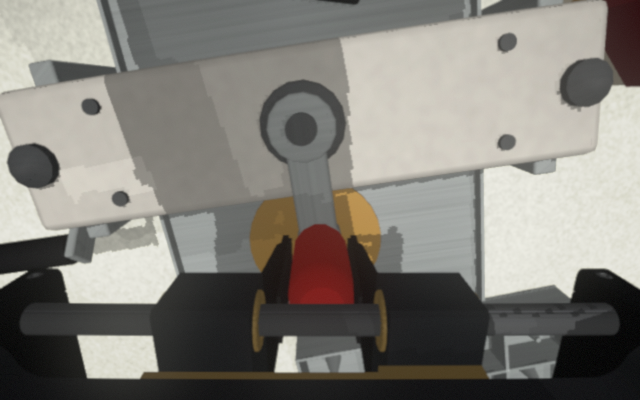

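View pics/s6.png

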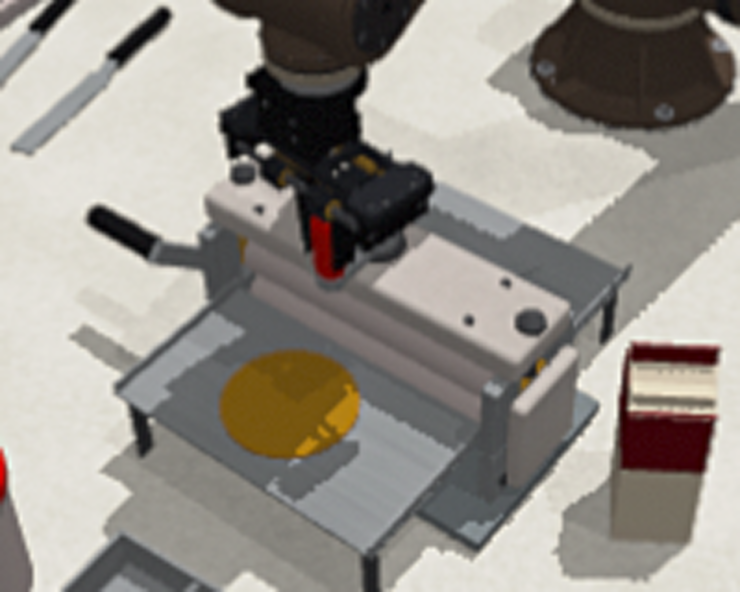

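View pics/t6.png

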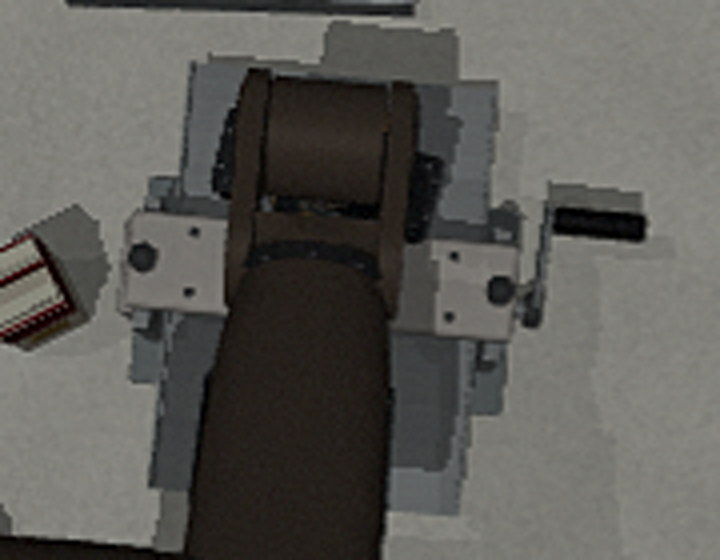

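Nothing is touching the bridge or the crank. I'll push gently and steadily to see whether the stop creeps like a damped spring.

>>> jog_arm(plan=[{"slide": [0, 0, -0.003], "turn": [-0.01, 0, 0], "grip": 255}, {"slide": [0, 0, -0.003], "turn": [-0.01, 0, 0], "grip": 255}, {"slide": [0, 0, -0.003], "turn": [-0.01, 0, 0], "grip": 255}])

```text
time_s: 17.05
eef_pos: [664.2, 34.0, 251.3]
eef_rot: [-0.702, 0.071, -0.075, 0.704]
force: [4.5, 13.1, -0.3]
finger_gap: 0.301
```

```bash
python3 -c "
from h import *
plan((599.7,38.6),-1,n=1)"
```

```text
t 17.05 pos [664.2  34.  251.3] ang -4.07 r 64.7 F [ 4.5 13.1 -0.3] Ft(ccw on tool) 13.4 Fr 3.6 gap 0.301
[[0.979, 0.006, 0.206], [-0.206, 0.002, 0.979], [0.006, -1.0, 0.003]]
turn fix units [-0.006  0.005  0.011]
[0.0009, 0.0006, -0.0022]
```

```bash
python3 - <<'E'
from h import *
p=snapshot("top")
for uv in [(235+358/5,115+180/5),(235+358/5,115+99/5),(235+275/5,115+176/5),(235+441/5,115+182/5),(235+370/5,115+260/5)]: print(atz(p,uv,92).round(1))
E
cat log.txt | tail -8; python3 -c "
import cv2
a=cv2.imread('pics/scene0.png')[190:290,240:390];cv2.imwrite('pics/s0g.png',cv2.resize(a,None,fx=5.3,fy=5.3,interpolation=cv2.INTER_CUBIC))"
```

```text
[714.4  18.7  92. ]
[775.7  20.5  92. ]
[715.5  80.8  92. ]
[714.9 -43.5  92. ]
[654.5   7.9  92. ]
[15.2, 664.2560508228893, 33.55046174154231, 251.2682404670002, 1.5557184654961507, 15.123631682420513, 1.7994983763449799]
[15.4, 664.2187645108, 33.45231013364846, 251.21360198106086, 1.593779189165761, 16.02413543110148, 1.2511584859248062]
[15.8, 664.6858801797941, 42.774242271258224, 251.17221457346827, -9.108901015018825, -4.295118068915996, 5.4719327842375245]
[16.0, 664.4763710892656, 41.3402103097378, 251.24224502056308, -0.2916886043013931, 3.220686305369865, 0.7843581494208755]
[16.2, 664.4723471172238, 38.848469384151166, 251.20877737145986, 2.023185696845758, 3.704341231672791, 1.5098372086620704]
[16.4, 664.310629963593, 34.825188007209064, 251.24974599006916, 2.836785163842551, 4.757166590936457, -0.4387185927616102]
[16.6, 664.2069822742297, 33.67662877557571, 251.3410300377235, 5.180565355278007, 23.003865191445826, -1.0203739726166572]
[17.05, 664.2318607250062, 34.00738919919791, 251.29080836690815, 4.535436383507272, 13.14892679675075, -0.32783937669743785]
```

View pics/s0g.png

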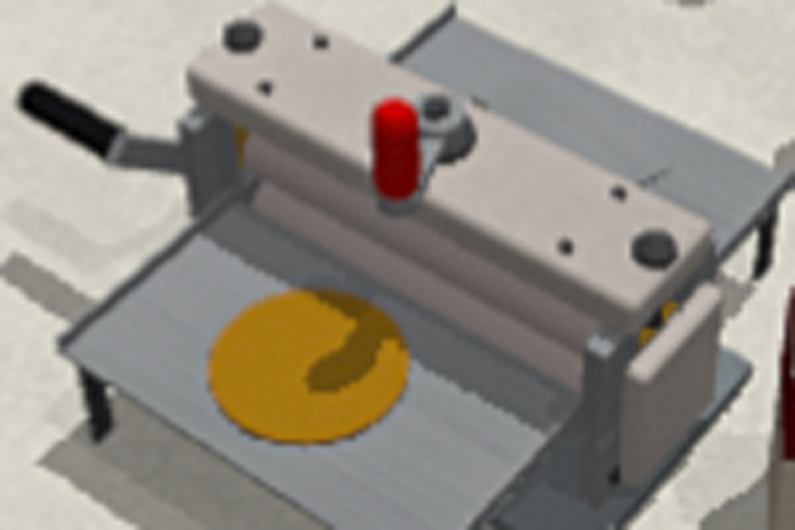

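>>> jog_arm(plan=[{"slide": [-0.0005, 0, 0.002], "turn": [0, 0, 0.005], "grip": 255}])

```text
time_s: 17.2
eef_pos: [664.3, 34.6, 251.3]
eef_rot: [-0.703, 0.072, -0.074, 0.704]
force: [1.9, -3.6, 0.8]
finger_gap: 0.296
```

```bash
python3 -c "
from h import *
plan((599.7,38.6),-1,n=1)"
```

```text
t 17.2 pos [664.3  34.6 251.3] ang -3.51 r 64.8 F [ 1.9 -3.6  0.8] Ft(ccw on tool) -3.5 Fr 2.1 gap 0.296
[[0.979, 0.004, 0.205], [-0.205, 0.001, 0.979], [0.004, -1.0, 0.002]]
turn fix units [-0.003  0.006  0.007]
[0.0008, 0.0006, -0.0022]
```

>>> jog_arm(plan=[{"slide": [0, 0, 0.002], "turn": [0, 0, 0], "grip": 255}])

```text
time_s: 17.3
eef_pos: [664.4, 34.7, 251.2]
eef_rot: [0.703, -0.072, 0.074, -0.703]
force: [-1.4, -3.3, 2.7]
finger_gap: 0.298
```

```bash
python3 -c "
from h import *
plan((599.7,38.6),-1,n=1)"
```

```text
t 17.3 pos [664.4  34.7 251.2] ang -3.41 r 64.8 F [-1.4 -3.3  2.7] Ft(ccw on tool) -3.4 Fr -1.2 gap 0.298
[[0.979, 0.003, 0.205], [-0.205, -0.001, 0.979], [0.003, -1.0, 0.0]]
turn fix units [-0.     0.006  0.006]
[0.0007, 0.0005, -0.0022]
```

>>> jog_arm(plan=[{"slide": [0, 0, 0.002], "turn": [0, 0, 0], "grip": 255}])

```text
time_s: 17.4
eef_pos: [664.4, 34.8, 251.3]
eef_rot: [0.704, -0.072, 0.074, -0.703]
force: [-1.1, -3.7, 2.0]
finger_gap: 0.299
```

```bash
python3 -c "
from h import *
plan((599.7,38.6),-1,n=1)"
```

```text
t 17.4 pos [664.4  34.8 251.3] ang -3.4 r 64.8 F [-1.1 -3.7  2. ] Ft(ccw on tool) -3.8 Fr -0.8 gap 0.299
[[0.979, 0.003, 0.206], [-0.206, -0.002, 0.979], [0.003, -1.0, -0.001]]
turn fix units [0.002 0.005 0.006]
[0.0007, 0.0005, -0.0022]
```

```bash
python3 -c "
from h import *
for i in range(1):
    q=state();print(q['force'],q['torque'],q['torque'][0]/q['force'][1])
"
```

```text
[-1.07042462 -3.69343372  1.97256431] [-0.54373175  0.23545846  0.00531109] 0.14721578689769615
```

>>> jog_arm(plan=[{"slide": [0, 0, -0.005], "turn": [0, 0, 0], "grip": 255}, {"slide": [0, 0, -0.005], "turn": [-0.005, 0, 0], "grip": 255}, {"slide": [0, 0, -0.005], "turn": [-0.01, 0, 0], "grip": 255}, {"slide": [0, 0, -0.005], "turn": [-0.01, 0, 0], "grip": 255}, {"slide": [0, 0, -0.005], "turn": [-0.01, 0, 0], "grip": 255}])

```text
time_s: 17.9
eef_pos: [664.2, 34.0, 251.3]
eef_rot: [-0.702, 0.071, -0.075, 0.704]
force: [4.8, 15.1, -0.6]
finger_gap: 0.3
```

```bash
python3 -c "
from h import *
plan((599.7,38.6),-1,n=1)
q=state();print(q['force'],q['torque'],q['torque'][0]/q['force'][1],q['joint_efforts'])"
```

```text
t 17.9 pos [664.2  34.  251.3] ang -4.11 r 64.7 F [ 4.8 15.1 -0.6] Ft(ccw on tool) 15.4 Fr 3.7 gap 0.3
[[0.979, 0.007, 0.206], [-0.206, 0.002, 0.979], [0.006, -1.0, 0.004]]
turn fix units [-0.007  0.005  0.012]
[0.0009, 0.0007, -0.0022]
[ 4.81247379 15.08669914 -0.64512953] [ 2.6546099  -0.7781912   0.04789955] 0.1759569719673193 [-9.40857410e+00 -6.57488251e+01 -2.55492800e+01 -3.61275695e+00
  1.02185983e+00 -8.44531314e-03]
```

The hard stop repeats at -4.1° ±0.2°, about 1.05 turns from the start, and nothing is blocking it, so I take it as the rollers meeting. I'll wind back three turns with an unwrapped turn counter.

```bash
cat >> h.py <<'E'
import os
C=(599.7,38.6)
def p2(da,n=8,r=65.):
    e=state()["eef_pos"];a=np.degrees(np.arctan2(e[1]-C[1],e[0]-C[0]))
    last=float(open("ang.txt").read()) if os.path.exists("ang.txt") else -4.1-360
    u=a+360*np.round((last-a)/360)
    d=u
    if u<last-100: u+=360
    # only ccw expected: allow -30..330
    while u<last-30:u+=360
    while u>last+330:u-=360
    open("ang.txt","w").write(str(u))
    print("UNWRAPPED",round(u,2),"to go to 716.5:",round(716.5-u,2))
    q=state();print("M",q["torque"].round(2))
    plan(C,da,n,r)
E
python3 -c "
from h import *
p2(12)"
```

```text
UNWRAPPED -364.11 to go to 716.5: 1080.61
M [ 2.65 -0.78  0.05]
t 17.9 pos [664.2  34.  251.3] ang -4.11 r 64.7 F [ 4.8 15.1 -0.6] Ft(ccw on tool) 15.4 Fr 3.7 gap 0.3
[[0.979, 0.007, 0.206], [-0.206, 0.002, 0.979], [0.006, -1.0, 0.004]]
turn fix units [-0.007  0.005  0.012]
[-0.0058, 0.0007, 0.0265]
[-0.0118, 0.0, 0.0245]
[-0.0166, -0.0, 0.0215]
[-0.0207, -0.0001, 0.0176]
[-0.0239, -0.0001, 0.0129]
[-0.0261, -0.0001, 0.0076]
[-0.0271, -0.0002, 0.002]
[-0.0269, -0.0002, -0.0037]
```

>>> jog_arm(plan=[{"slide": [-0.006, 0, 0.0265], "turn": [-0.005, 0.005, 0.01], "grip": 255}, {"slide": [-0.012, 0, 0.0245], "turn": [0, 0, 0], "grip": 255}, {"slide": [-0.0165, 0, 0.0215], "turn": [0, 0, 0], "grip": 255}, {"slide": [-0.0205, 0, 0.0175], "turn": [0, 0, 0], "grip": 255}, {"slide": [-0.024, 0, 0.013], "turn": [0, 0, 0], "grip": 255}, {"slide": [-0.026, 0, 0.0075], "turn": [0, 0, 0], "grip": 255}])

```text
time_s: 18.5
eef_pos: [623.4, 99.2, 251.2]
eef_rot: [0.706, -0.074, 0.076, -0.701]
force: [0.7, -11.7, 0.9]
finger_gap: 0.299
```

```bash
python3 -c "
from h import *
p2(12)"
```

```text
UNWRAPPED -291.37 to go to 716.5: 1007.87
M [-1.86 -0.05 -0.02]
t 18.5 pos [623.4  99.2 251.2] ang 68.63 r 65.1 F [  0.7 -11.7   0.9] Ft(ccw on tool) -4.9 Fr -10.6 gap 0.299
[[0.978, 0.002, 0.21], [-0.21, -0.007, 0.978], [0.004, -1.0, -0.006]]
turn fix units [ 0.012 -0.004  0.007]
[-0.0272, 0.0004, 0.0013]
[-0.0269, -0.0001, -0.0041]
[-0.0254, -0.0, -0.0096]
[-0.0229, 0.0, -0.0147]
[-0.0193, 0.0001, -0.0191]
[-0.0149, 0.0001, -0.0227]
[-0.0099, 0.0001, -0.0253]
[-0.0044, 0.0002, -0.0268]
```

>>> jog_arm(plan=[{"slide": [-0.027, 0, 0.001], "turn": [0.01, -0.005, 0.005], "grip": 255}, {"slide": [-0.027, 0, -0.004], "turn": [0, 0, 0], "grip": 255}, {"slide": [-0.0255, 0, -0.0095], "turn": [0, 0, 0], "grip": 255}, {"slide": [-0.023, 0, -0.0145], "turn": [0, 0, 0], "grip": 255}, {"slide": [-0.0195, 0, -0.019], "turn": [0, 0, 0], "grip": 255}, {"slide": [-0.015, 0, -0.0225], "turn": [0, 0, 0], "grip": 255}, {"slide": [-0.01, 0, -0.0255], "turn": [0, 0, 0], "grip": 255}, {"slide": [-0.0045, 0, -0.027], "turn": [0, 0, 0], "grip": 255}])

```text
time_s: 19.3
eef_pos: [537.0, 57.7, 251.3]
eef_rot: [0.705, -0.066, 0.079, -0.702]
force: [9.2, 2.1, -4.8]
finger_gap: 0.298
```

```bash
python3 -c "
from h import *
p2(12)"
```

```text
UNWRAPPED -196.93 to go to 716.5: 913.43
M [ 0.66 -1.33  0.06]
t 19.3 pos [537.   57.7 251.3] ang 163.07 r 65.5 F [ 9.2  2.1 -4.8] Ft(ccw on tool) -4.7 Fr -8.1 gap 0.298
[[0.979, 0.018, 0.205], [-0.205, -0.005, 0.979], [0.018, -1.0, -0.002]]
turn fix units [0.003 0.006 0.035]
[0.0015, 0.0007, -0.0273]
[0.0061, 0.0002, -0.0265]
[0.0114, 0.0003, -0.0247]
[0.0163, 0.0003, -0.0217]
[0.0205, 0.0004, -0.0179]
[0.0237, 0.0005, -0.0132]
[0.026, 0.0005, -0.008]
[0.0271, 0.0005, -0.0024]
```

>>> jog_arm(plan=[{"slide": [0.0015, 0.0005, -0.0275], "turn": [0.005, 0.005, 0.035], "grip": 255}, {"slide": [0.006, 0, -0.0265], "turn": [0, 0, 0], "grip": 255}, {"slide": [0.0115, 0, -0.0245], "turn": [0, 0, 0], "grip": 255}, {"slide": [0.0165, 0, -0.0215], "turn": [0, 0, 0], "grip": 255}, {"slide": [0.0205, 0, -0.018], "turn": [0, 0, 0], "grip": 255}, {"slide": [0.0235, 0, -0.013], "turn": [0, 0, 0], "grip": 255}, {"slide": [0.026, 0, -0.008], "turn": [0, 0, 0], "grip": 255}, {"slide": [0.027, 0, -0.0025], "turn": [0, 0, 0], "grip": 255}])

```text
time_s: 20.1
eef_pos: [582.9, -24.5, 251.2]
eef_rot: [-0.702, 0.076, -0.07, 0.705]
force: [-3.9, 2.9, 3.2]
finger_gap: 0.299
```

```bash
python3 -c "
from h import *
p2(12)"
```

```text
UNWRAPPED -104.91 to go to 716.5: 821.41
M [ 0.5   0.6  -0.03]
t 20.1 pos [582.9 -24.5 251.2] ang -104.91 r 65.3 F [-3.9  2.9  3.2] Ft(ccw on tool) -4.5 Fr -1.8 gap 0.299
[[0.979, -0.009, 0.206], [-0.205, 0.005, 0.979], [-0.009, -1.0, 0.003]]
turn fix units [-0.005  0.005 -0.018]
[0.0272, 0.0002, 0.002]
[0.0263, -0.0002, 0.007]
[0.0242, -0.0002, 0.0123]
[0.0211, -0.0002, 0.0171]
[0.0171, -0.0001, 0.0211]
[0.0124, -0.0001, 0.0242]
[0.0071, 0.0, 0.0262]
[0.0014, 0.0001, 0.0271]
```

>>> jog_arm(plan=[{"slide": [0.027, 0, 0.002], "turn": [-0.005, 0.005, -0.02], "grip": 255}, {"slide": [0.0265, 0, 0.007], "turn": [0, 0, 0], "grip": 255}, {"slide": [0.024, 0, 0.0125], "turn": [0, 0, 0], "grip": 255}, {"slide": [0.021, 0, 0.017], "turn": [0, 0, 0], "grip": 255}, {"slide": [0.017, 0, 0.021], "turn": [0, 0, 0], "grip": 255}, {"slide": [0.0125, 0, 0.024], "turn": [0, 0, 0], "grip": 255}, {"slide": [0.007, 0, 0.026], "turn": [0, 0, 0], "grip": 255}, {"slide": [0.0015, 0, 0.027], "turn": [0, 0, 0], "grip": 255}])

```text
time_s: 20.9
eef_pos: [663.8, 27.3, 251.2]
eef_rot: [0.705, -0.079, 0.072, -0.701]
force: [-7.3, -3.9, 4.9]
finger_gap: 0.296
```

```bash
python3 -c "
from h import *
p2(12)"
```

```text
UNWRAPPED -9.96 to go to 716.5: 726.46
M [-0.43  1.11 -0.01]
t 20.9 pos [663.8  27.3 251.2] ang -9.96 r 65.1 F [-7.3 -3.9  4.9] Ft(ccw on tool) -5.1 Fr -6.5 gap 0.296
[[0.977, -0.01, 0.211], [-0.211, -0.004, 0.977], [-0.009, -1.0, -0.006]]
turn fix units [ 0.011 -0.006 -0.018]
[-0.0041, 0.0003, 0.0269]
[-0.0094, -0.0001, 0.0255]
[-0.0145, -0.0, 0.023]
[-0.019, 0.0001, 0.0195]
[-0.0226, 0.0001, 0.0151]
[-0.0252, 0.0002, 0.0101]
[-0.0268, 0.0002, 0.0046]
[-0.0272, 0.0003, -0.0011]
```

>>> jog_arm(plan=[{"slide": [-0.004, 0, 0.027], "turn": [0.01, -0.005, -0.02], "grip": 255}, {"slide": [-0.0095, 0, 0.0255], "turn": [0, 0, 0], "grip": 255}, {"slide": [-0.0145, 0, 0.023], "turn": [0, 0, 0], "grip": 255}, {"slide": [-0.019, 0, 0.0195], "turn": [0, 0, 0], "grip": 255}, {"slide": [-0.0225, 0, 0.015], "turn": [0, 0, 0], "grip": 255}, {"slide": [-0.025, 0, 0.01], "turn": [0, 0, 0], "grip": 255}, {"slide": [-0.027, 0, 0.0045], "turn": [0, 0, 0], "grip": 255}, {"slide": [-0.027, 0, -0.001], "turn": [0, 0, 0], "grip": 255}])

```text
time_s: 21.7
eef_pos: [605.9, 103.4, 251.2]
eef_rot: [0.706, -0.071, 0.078, -0.7]
force: [3.9, -6.2, 0.4]
finger_gap: 0.299
```

```bash
python3 -c "
from h import *
p2(12)"
```

```text
UNWRAPPED 84.58 to go to 716.5: 631.92
M [-0.87 -0.64 -0.  ]
t 21.7 pos [605.9 103.4 251.2] ang 84.58 r 65.1 F [ 3.9 -6.2  0.4] Ft(ccw on tool) -4.5 Fr -5.8 gap 0.299
[[0.978, 0.01, 0.209], [-0.209, -0.009, 0.978], [0.011, -1.0, -0.007]]
turn fix units [ 0.014 -0.002  0.022]
[-0.0265, 0.0002, -0.0062]
[-0.0247, -0.0002, -0.0113]
[-0.0218, -0.0001, -0.0162]
[-0.018, -0.0001, -0.0204]
[-0.0133, 0.0, -0.0237]
[-0.0081, 0.0001, -0.0259]
[-0.0025, 0.0002, -0.0271]
[0.0031, 0.0002, -0.027]
```

>>> jog_arm(plan=[{"slide": [-0.0265, 0, -0.006], "turn": [0.015, 0, 0.02], "grip": 255}, {"slide": [-0.0245, 0, -0.0115], "turn": [0, 0, 0], "grip": 255}, {"slide": [-0.022, 0, -0.016], "turn": [0, 0, 0], "grip": 255}, {"slide": [-0.018, 0, -0.0205], "turn": [0, 0, 0], "grip": 255}, {"slide": [-0.0135, 0, -0.0235], "turn": [0, 0, 0], "grip": 255}, {"slide": [-0.008, 0, -0.026], "turn": [0, 0, 0], "grip": 255}, {"slide": [-0.0025, 0, -0.027], "turn": [0, 0, 0], "grip": 255}, {"slide": [0.003, 0, -0.027], "turn": [0, 0, 0], "grip": 255}])

```text
time_s: 22.5
eef_pos: [534.2, 39.8, 251.3]
eef_rot: [-0.702, 0.067, -0.079, 0.705]
force: [7.2, 5.1, -2.6]
finger_gap: 0.299
```

```bash
python3 -c "
from h import *
p2(12)"
```

```text
UNWRAPPED 178.97 to go to 716.5: 537.53
M [ 0.8  -1.    0.07]
t 22.5 pos [534.2  39.8 251.3] ang 178.97 r 65.6 F [ 7.2  5.1 -2.6] Ft(ccw on tool) -5.2 Fr -7.1 gap 0.299
[[0.978, 0.017, 0.207], [-0.207, 0.002, 0.978], [0.016, -1.0, 0.006]]
turn fix units [-0.011  0.003  0.031]
[0.009, 0.0005, -0.0258]
[0.0131, 0.0001, -0.0238]
[0.0178, 0.0002, -0.0205]
[0.0217, 0.0003, -0.0164]
[0.0246, 0.0003, -0.0115]
[0.0265, 0.0004, -0.0062]
[0.0272, 0.0004, -0.0005]
[0.0267, 0.0005, 0.0051]
```

>>> jog_arm(plan=[{"slide": [0.009, 0.0005, -0.026], "turn": [-0.01, 0.005, 0.03], "grip": 255}, {"slide": [0.013, 0, -0.024], "turn": [0, 0, 0], "grip": 255}, {"slide": [0.018, 0, -0.0205], "turn": [0, 0, 0], "grip": 255}, {"slide": [0.0215, 0, -0.0165], "turn": [0, 0, 0], "grip": 255}, {"slide": [0.0245, 0, -0.0115], "turn": [0, 0, 0], "grip": 255}, {"slide": [0.0265, 0, -0.006], "turn": [0, 0, 0], "grip": 255}, {"slide": [0.027, 0, -0.0005], "turn": [0, 0, 0], "grip": 255}, {"slide": [0.0265, 0, 0.005], "turn": [0, 0, 0], "grip": 255}])

```text
time_s: 23.3
eef_pos: [602.7, -26.7, 251.2]
eef_rot: [-0.702, 0.076, -0.072, 0.705]
force: [-4.8, 4.9, 5.0]
finger_gap: 0.299
```

```bash
python3 -c "
from h import *
p2(12)"
```

```text
UNWRAPPED 272.65 to go to 716.5: 443.85
M [0.99 0.74 0.02]
t 23.3 pos [602.7 -26.7 251.2] ang -87.35 r 65.4 F [-4.8  4.9  5. ] Ft(ccw on tool) -4.6 Fr -5.2 gap 0.299
[[0.978, -0.006, 0.209], [-0.209, 0.005, 0.978], [-0.007, -1.0, 0.004]]
turn fix units [-0.007 -0.002 -0.013]
[0.0252, 0.0003, 0.0103]
[0.0229, -0.0001, 0.0147]
[0.0193, -0.0001, 0.0191]
[0.0149, -0.0, 0.0227]
[0.0099, 0.0, 0.0253]
[0.0044, 0.0001, 0.0268]
[-0.0013, 0.0001, 0.0271]
[-0.0069, 0.0001, 0.0263]
```

>>> jog_arm(plan=[{"slide": [0.025, 0, 0.0105], "turn": [-0.005, 0, -0.015], "grip": 255}, {"slide": [0.023, 0, 0.0145], "turn": [0, 0, 0], "grip": 255}, {"slide": [0.0195, 0, 0.019], "turn": [0, 0, 0], "grip": 255}, {"slide": [0.015, 0, 0.0225], "turn": [0, 0, 0], "grip": 255}, {"slide": [0.01, 0, 0.0255], "turn": [0, 0, 0], "grip": 255}, {"slide": [0.0045, 0, 0.027], "turn": [0, 0, 0], "grip": 255}, {"slide": [-0.0015, 0, 0.027], "turn": [0, 0, 0], "grip": 255}, {"slide": [-0.007, 0, 0.0265], "turn": [0, 0, 0], "grip": 255}])

```text
time_s: 24.1
eef_pos: [664.3, 46.1, 251.2]
eef_rot: [0.705, -0.078, 0.072, -0.701]
force: [-3.5, -5.5, 2.9]
finger_gap: 0.304
```

```bash
python3 -c "
from h import *
p2(12)"
```

```text
UNWRAPPED 366.62 to go to 716.5: 349.88
M [-0.76  0.53  0.01]
t 24.1 pos [664.3  46.1 251.2] ang 6.62 r 65.0 F [-3.5 -5.5  2.9] Ft(ccw on tool) -5.1 Fr -4.1 gap 0.304
[[0.977, -0.01, 0.211], [-0.211, -0.005, 0.977], [-0.009, -1.0, -0.006]]
turn fix units [ 0.012 -0.006 -0.016]
[-0.0114, 0.0004, 0.0247]
[-0.0163, -0.0, 0.0218]
[-0.0205, 0.0001, 0.0179]
[-0.0237, 0.0001, 0.0133]
[-0.026, 0.0002, 0.008]
[-0.0271, 0.0002, 0.0025]
[-0.027, 0.0003, -0.0032]
[-0.0257, 0.0003, -0.0088]
```

>>> jog_arm(plan=[{"slide": [-0.0115, 0, 0.0245], "turn": [0.01, -0.005, -0.015], "grip": 255}, {"slide": [-0.0165, 0, 0.022], "turn": [0, 0, 0], "grip": 255}, {"slide": [-0.0205, 0, 0.018], "turn": [0, 0, 0], "grip": 255}, {"slide": [-0.0235, 0, 0.0135], "turn": [0, 0, 0], "grip": 255}, {"slide": [-0.026, 0, 0.008], "turn": [0, 0, 0], "grip": 255}, {"slide": [-0.027, 0, 0.0025], "turn": [0, 0, 0], "grip": 255}, {"slide": [-0.027, 0, -0.003], "turn": [0, 0, 0], "grip": 255}, {"slide": [-0.0255, 0, -0.009], "turn": [0, 0, 0], "grip": 255}])

```text
time_s: 24.9
eef_pos: [587.0, 102.5, 251.2]
eef_rot: [0.705, -0.07, 0.078, -0.701]
force: [6.3, -4.2, 1.1]
finger_gap: 0.299
```

```bash
python3 -c "
from h import *
p2(12)"
```

```text
UNWRAPPED 461.26 to go to 716.5: 255.24
M [-0.61 -0.83 -0.07]
t 24.9 pos [587.  102.5 251.2] ang 101.26 r 65.1 F [ 6.3 -4.2  1.1] Ft(ccw on tool) -5.3 Fr -5.3 gap 0.299
[[0.978, 0.011, 0.209], [-0.209, -0.006, 0.978], [0.012, -1.0, -0.004]]
turn fix units [ 0.007 -0.001  0.023]
[-0.0236, 0.0003, -0.0136]
[-0.0204, -0.0002, -0.0179]
[-0.0162, -0.0001, -0.0218]
[-0.0114, -0.0, -0.0247]
[-0.006, 0.0, -0.0265]
[-0.0003, 0.0001, -0.0272]
[0.0053, 0.0002, -0.0266]
[0.0107, 0.0002, -0.025]
```

>>> jog_arm(plan=[{"slide": [-0.0235, 0, -0.0135], "turn": [0.005, 0, 0.025], "grip": 255}, {"slide": [-0.0205, 0, -0.018], "turn": [0, 0, 0], "grip": 255}, {"slide": [-0.016, 0, -0.022], "turn": [0, 0, 0], "grip": 255}, {"slide": [-0.0115, 0, -0.0245], "turn": [0, 0, 0], "grip": 255}, {"slide": [-0.006, 0, -0.0265], "turn": [0, 0, 0], "grip": 255}, {"slide": [-0.0005, 0, -0.027], "turn": [0, 0, 0], "grip": 255}, {"slide": [0.0055, 0, -0.0265], "turn": [0, 0, 0], "grip": 255}, {"slide": [0.0105, 0, -0.025], "turn": [0, 0, 0], "grip": 255}])

```text
time_s: 25.7
eef_pos: [536.3, 22.0, 251.2]
eef_rot: [-0.701, 0.069, -0.077, 0.705]
force: [4.4, 5.4, 0.4]
finger_gap: 0.303
```

```bash
python3 -c "
from h import *
p2(12)"
```

```text
UNWRAPPED 554.7 to go to 716.5: 161.8
M [ 0.98 -0.59  0.  ]
t 25.7 pos [536.3  22.  251.2] ang -165.3 r 65.5 F [4.4 5.4 0.4] Ft(ccw on tool) -4.2 Fr -5.6 gap 0.303
[[0.978, 0.011, 0.206], [-0.206, 0.005, 0.979], [0.01, -1.0, 0.007]]
turn fix units [-0.013  0.004  0.02 ]
[0.0156, 0.0005, -0.0224]
[0.0191, 0.0001, -0.0194]
[0.0227, 0.0001, -0.015]
[0.0253, 0.0002, -0.0099]
[0.0268, 0.0002, -0.0044]
[0.0271, 0.0003, 0.0012]
[0.0263, 0.0003, 0.0068]
[0.0243, 0.0003, 0.0122]
```

>>> jog_arm(plan=[{"slide": [0.0155, 0.0005, -0.0225], "turn": [-0.015, 0.005, 0.02], "grip": 255}, {"slide": [0.019, 0, -0.0195], "turn": [0, 0, 0], "grip": 255}, {"slide": [0.0225, 0, -0.015], "turn": [0, 0, 0], "grip": 255}, {"slide": [0.0255, 0, -0.01], "turn": [0, 0, 0], "grip": 255}, {"slide": [0.027, 0, -0.0045], "turn": [0, 0, 0], "grip": 255}, {"slide": [0.027, 0, 0.001], "turn": [0, 0, 0], "grip": 255}, {"slide": [0.0265, 0, 0.007], "turn": [0, 0, 0], "grip": 255}, {"slide": [0.0245, 0, 0.012], "turn": [0, 0, 0], "grip": 255}])

```text
time_s: 26.5
eef_pos: [621.8, -23.0, 251.2]
eef_rot: [-0.701, 0.078, -0.071, 0.705]
force: [-7.6, 7.5, 7.3]
finger_gap: 0.298
```

```bash
python3 -c "
from h import *
p2(9,n=7)"
```

```text
UNWRAPPED 649.75 to go to 716.5: 66.75
M [ 1.16  1.09 -0.06]
t 26.5 pos [621.8 -23.  251.2] ang -70.25 r 65.4 F [-7.6  7.5  7.3] Ft(ccw on tool) -4.6 Fr -9.7 gap 0.298
[[0.978, -0.009, 0.21], [-0.21, 0.006, 0.978], [-0.01, -1.0, 0.004]]
turn fix units [-0.007 -0.003 -0.02 ]
[0.016, 0.0002, 0.0128]
[0.0143, -0.0001, 0.0145]
[0.0119, -0.0001, 0.0166]
[0.0091, -0.0, 0.0182]
[0.0062, 0.0, 0.0194]
[0.0031, 0.0, 0.0202]
[-0.0001, 0.0001, 0.0204]
```

>>> jog_arm(plan=[{"slide": [0.016, 0, 0.013], "turn": [-0.005, 0, -0.02], "grip": 255}, {"slide": [0.0145, 0, 0.0145], "turn": [0, 0, 0], "grip": 255}, {"slide": [0.012, 0, 0.0165], "turn": [0, 0, 0], "grip": 255}, {"slide": [0.009, 0, 0.018], "turn": [0, 0, 0], "grip": 255}, {"slide": [0.006, 0, 0.0195], "turn": [0, 0, 0], "grip": 255}, {"slide": [0.003, 0, 0.02], "turn": [0, 0, 0], "grip": 255}])

```text
time_s: 27.1
eef_pos: [661.6, 18.7, 251.2]
eef_rot: [0.704, -0.078, 0.071, -0.702]
force: [-6.3, -4.3, 5.1]
finger_gap: 0.299
```

```bash
python3 -c "
from h import *
p2(4,n=4)"
```

```text
UNWRAPPED 702.23 to go to 716.5: 14.27
M [-0.34  0.73 -0.04]
t 27.1 pos [661.6  18.7 251.2] ang -17.77 r 65.0 F [-6.3 -4.3  5.1] Ft(ccw on tool) -6.0 Fr -4.7 gap 0.299
[[0.978, -0.01, 0.21], [-0.21, -0.002, 0.978], [-0.009, -1.0, -0.004]]
turn fix units [ 0.008 -0.004 -0.017]
[0.0005, 0.0004, 0.0091]
[-0.0001, -0.0, 0.0091]
[-0.0007, -0.0, 0.009]
[-0.0013, -0.0, 0.009]
```

>>> jog_arm(plan=[{"slide": [0, 0, 0.009], "turn": [0.01, -0.005, -0.015], "grip": 255}, {"slide": [0, 0, 0.009], "turn": [0, 0, 0], "grip": 255}, {"slide": [-0.001, 0, 0.009], "turn": [0, 0, 0], "grip": 255}, {"slide": [-0.001, 0, 0.006], "turn": [0, 0, 0], "grip": 255}])

```text
time_s: 27.5
eef_pos: [664.3, 33.2, 251.2]
eef_rot: [0.705, -0.075, 0.073, -0.702]
force: [-1.1, -4.3, 3.1]
finger_gap: 0.301
```

```bash
python3 -c "
from h import *
p2(1,n=1)"
```

```text
UNWRAPPED 715.2 to go to 716.5: 1.3
M [-0.48  0.21 -0.05]
t 27.5 pos [664.3  33.2 251.2] ang -4.8 r 64.9 F [-1.1 -4.3  3.1] Ft(ccw on tool) -4.4 Fr -0.7 gap 0.301
[[0.978, -0.003, 0.207], [-0.207, -0.004, 0.978], [-0.002, -1.0, -0.004]]
turn fix units [ 0.008  0.002 -0.004]
[-0.0, 0.0004, 0.0023]
```

>>> jog_arm(plan=[{"slide": [0, 0, 0.005], "turn": [0.005, 0, 0], "grip": 255}])

```text
time_s: 27.6
eef_pos: [664.6, 35.4, 251.2]
eef_rot: [0.704, -0.075, 0.072, -0.703]
force: [-6.1, -3.7, 5.2]
finger_gap: 0.299
```

```bash
python3 -c "
from h import *
p2(1,n=1)
p=snapshot('wrist');cv2.imwrite('pics/w7.png',p['pixels'])"
```

```text
UNWRAPPED 717.17 to go to 716.5: -0.67
M [-0.61  0.96 -0.04]
t 27.6 pos [664.6  35.4 251.2] ang -2.83 r 65.0 F [-6.1 -3.7  5.2] Ft(ccw on tool) -4.0 Fr -5.9 gap 0.299
[[0.978, -0.004, 0.207], [-0.207, -0.002, 0.978], [-0.003, -1.0, -0.002]]
turn fix units [ 0.005  0.002 -0.006]
[-0.0003, 0.0004, 0.0022]
```

View pics/w7.png

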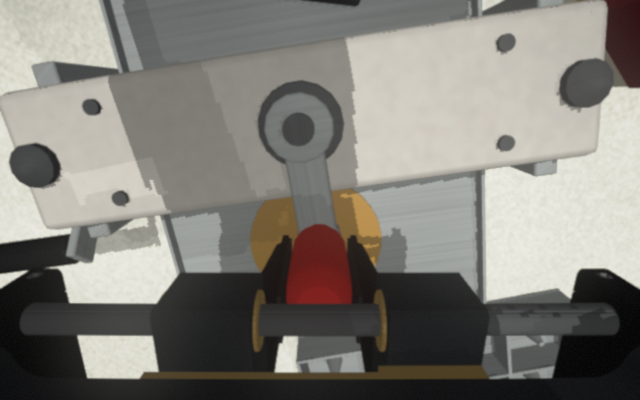

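The crank is back at the meeting angle within about 0.5°, three turns up, and in the wrist view the hub (299,128) and knob (320,265) match the picture taken at the stop. Next I'll let go.

>>> jog_arm(plan=[{"slide": [0, 0, 0], "turn": [0, 0, 0], "grip": 255}, {"slide": [0, 0, 0], "turn": [0, 0, 0], "grip": 150}, {"slide": [0, 0, 0], "turn": [0, 0, 0], "grip": 80}, {"slide": [0, 0, 0], "turn": [0, 0, 0], "grip": 60}, {"slide": [0, 0, 0], "turn": [0, 0, 0], "grip": 60}])

```text
time_s: 28.15
eef_pos: [664.8, 36.3, 250.0]
eef_rot: [0.703, -0.075, 0.072, -0.703]
force: [-0.8, 0.0, -0.2]
finger_gap: 0.579
```

```bash
python3 -c "
from h import *
p2(1,n=1)
p=snapshot('wrist');cv2.imwrite('pics/w8.png',p['pixels'])"
```

```text
UNWRAPPED 718.01 to go to 716.5: -1.51
M [ 0.03  0.02 -0.02]
t 28.15 pos [664.8  36.3 250. ] ang -1.99 r 65.2 F [-0.8  0.  -0.2] Ft(ccw on tool) -0.0 Fr -0.8 gap 0.579
[[0.978, -0.004, 0.207], [-0.207, 0.0, 0.978], [-0.004, -1.0, -0.001]]
turn fix units [ 0.002  0.002 -0.008]
[-0.0008, -0.002, 0.0022]
```

View pics/w8.png

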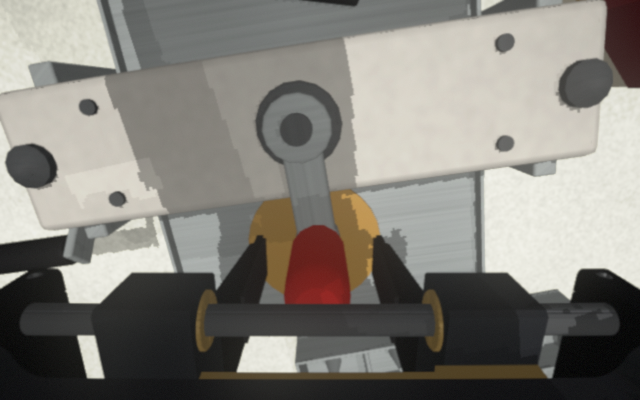

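The knob is released with space on both sides of it. Opening further and lifting straight up.

>>> jog_arm(plan=[{"slide": [0, 0, 0], "turn": [0, 0, 0], "grip": 0}, {"slide": [0, 0, 0], "turn": [0, 0, 0], "grip": 0}, {"slide": [0, -0.02, 0], "turn": [0, 0, 0], "grip": 0}, {"slide": [0, -0.03, 0], "turn": [0, 0, 0], "grip": 0}, {"slide": [0, -0.04, 0], "turn": [0, 0, 0], "grip": 0}, {"slide": [0, -0.04, 0], "turn": [0, 0, 0], "grip": 0}, {"slide": [0, -0.04, 0], "turn": [0, 0, 0], "grip": 0}, {"slide": [0, 0, 0], "turn": [0, 0, 0], "grip": 0}])

```text
time_s: 29.0
eef_pos: [665.3, 36.5, 341.2]
eef_rot: [0.703, -0.075, 0.072, -0.703]
force: [1.8, 0.6, 0.6]
finger_gap: 0.997
```

```bash
python3 - <<'E'
from h import *
rep(C)
p=snapshot("wrist");cv2.imwrite("pics/w9.png",p["pixels"])
m=redmask(p);m[:120]=0;m[290:]=0;m[:,270:][:,110:]=0;m[:,:270]=0
vs,us=np.nonzero(m);P=[]
for v,u in zip(vs,us):
    o,d=ray(p,(u,v));P.append(o+d*p["z_map"][v,u])
P=np.array(P);t=P[P[:,2]>276.5];k=t.mean(0)
print(np.percentile(P,[2,50,98],axis=0).round(1),k,np.degrees(np.arctan2(k[1]-C[1],k[0]-C[0])))
E
```

```text
t 29.0 pos [665.3  36.5 341.2] ang -1.86 r 65.6 F [1.8 0.6 0.6] Ft(ccw on tool) 0.6 Fr 1.8 gap 0.997
[[0.978, -0.003, 0.207], [-0.207, 0.0, 0.978], [-0.003, -1.0, -0.0]]
[[656.3  24.9 276.5]
 [664.8  34.1 278.5]
 [674.1  43.1 279.9]] [664.63495874  34.27307177 279.06861528] -3.8122572988397234
```

View pics/w9.png

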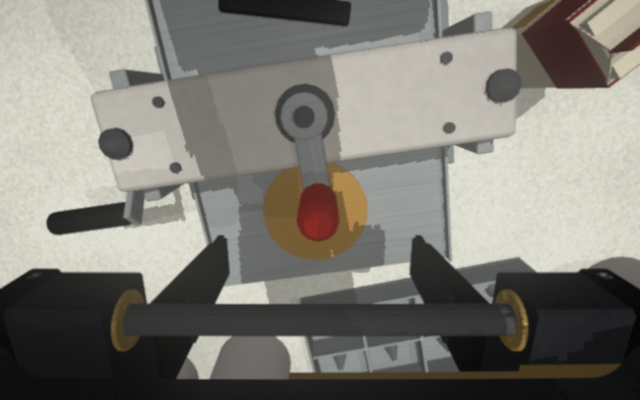

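```bash
python3 -c "
from workcell import *
import cv2
p=snapshot('scene');cv2.imwrite('pics/s9.png',p['pixels'])"
```

```text
(no output)
```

View pics/s9.png

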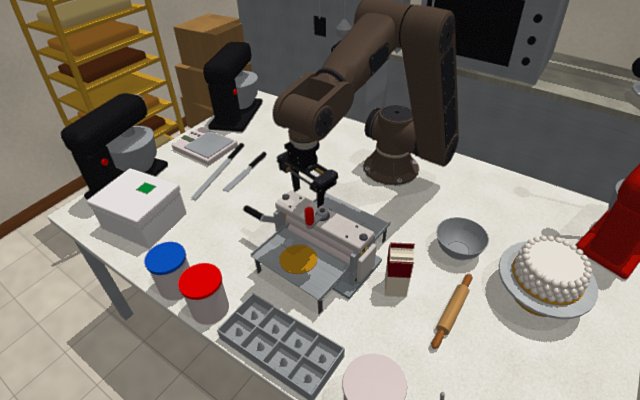

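The scene view shows the gripper clear above the knob at (309,215). The carton, board, bowl, rolling pin and knives are where they were at the start.

```bash
python3 -c "
from workcell import *
print(finish_job())"
```

```text
the job is handed in; nothing more can be done
None
```

I wound the gap crank clockwise about 1.05 turns until the rollers met, wound it back three full turns, let go and handed the job in at about 29 s. One reading disagreed with the description: the stop felt stiffer than stated.

- **Meeting point:** Turning took about 4 N at the knob. It rose to 13–16 N at the stop, with a brief peak of 23 N, well under the 40 N that counts as forcing. I backed off twice and pushed up to the stop again to confirm it, and it came at the same angle each time, within about 0.3°.
- **Winding back:** The turn counter ended within about 1° of three turns from where the force rose. After release, the wrist camera put the knob at −3.8°, against about −3.8° for the meeting point. The camera is good to roughly 2°.
- **Bench:** The gripper hangs clear above the knob, and in the last scene picture everything else is where it started.
- **Disagreement:** The rise at the stop was much steeper than the stated 5 N m per rad. I found nothing else blocking the crank and took the stop as the rollers meeting. If the rollers actually touched gently before the force rose, the setting would be about 5° (0.015 mm) short of three turns.

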